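# Load, scan and start a high-voltage test of power supplies

## Robot

A 6-joint arm with a two-finger parallel gripper is mounted at the origin on the work surface. World frame = base frame: x ahead of the robot, y to its left, z up, the work surface at z = 0. Lengths are in m, angles in rad, forces in N, time in s.
With the tool pointing down it reaches from about 0.3 to 0.775 m from the base axis. Payload 14.6 kg.
Tool frame: the origin (TCP) lies at the very end of the fingers, on their centre line; the grasp point (between the pads) lies 19 mm behind it; z points along the fingers, y is the direction in which the jaws open and shut (so a half turn about z gives the same grasp; the last joint's range is limited). The gripper opens to 94 mm and grips with 3 to 60 N. Pads are 16 mm wide; open, the fingers measure 119 mm over their backs; the gripper's body (75 mm by 177 mm) begins 78 mm behind the grasp point.
Start: joints at [-1.295, 0.3, 1.521, -0, 1.321, -0.067], TCP at [0.185, -0.518, 0.205] pointing down, gripper open.
Joint ranges: [-3.03, 3.03], [-0.79, 2.21], [0.23, 2.52], [-1.04, 4.18], [0, 3.07], [-2.55, 2.55]. Speed limits (rad/s): [2.22, 2.22, 2.57, 3.14, 3.14, 3.14].

## Interface

Orientations are given as [roll, pitch, yaw] about the fixed x, y, z axes, in that order (R = Rz(yaw) Ry(pitch) Rx(roll)).
In Python, from station import get_obs, vision, hand_in gives the robot as it stands.
- The arm moves only by the tool play_rows, never from a script. Its argument "moves" is a list of rows, each an object with "claw": the opening, from 0 (shut) to 1 (fully open); "linear": the shift along the tool's x, y, z in mm, a list of three; "turn": the turn, a rotation vector about the tool's x, y, z in rad, a list of three. In form: [{"claw": claw, "linear": [tx, ty, tz], "turn": [ax, ay, az]}, ...]. A call has 1 to 8 rows; each row is the pose to reach, as a shift and turn from the pose measured when the call began, along the tool's axes at that moment; what a row does not reach only later rows make up. A row lasts 1/8 s, in which the tool goes at most 62.5 mm and 10.7 degrees, less where a joint would pass 70% of its speed; a pose out of reach is approached as far as the arm can. A call with a gripper value outside its range is refused whole. The fingers move at their own pace and stop on an object; "force" is the grip in N (left out, the last holds). Time passes only in rows, so rows that repeat a pose let the fingers close. It gives the time, the measured TCP pose, the force and the opening at its end, in the units of the state.
- get_obs(): the state, without advancing time (a new reading comes with each control period).
- vision.camera(name): name is "side" or "top"; returns the picture (400x640x3 uint8, blue, green, red); there is no depth.
- vision.camera_info(name): a dict with "camera_matrix" (3x3 intrinsics, pixels), "k1" (the pictures are not rectified: a ray, as slopes to the right and down, at radius r is drawn at 1 + k1 r^2 times it, then the intrinsics apply), "rvec" (rotation vector, rad) and "tvec" (3), from world to camera coordinates, as OpenCV has them. Camera axes: x right, y down, z forward; pixel columns grow to the right and rows downward; lengths in m; the calibration is good to about 2 mm. A picture is of the moment at which its call begins. camera_info takes no time and is no camera call.
- hand_in(): hands the job in, once; it reports no verdict.
The state is a dict: "time_s": time; "qpos": joint angles; "joint_vel": joint speeds; "tau": joint torques, N m; "ee_pos": TCP position; "eef_rot": TCP orientation; "force": force on the tool from outside, world axes, zero at the start; "moment": the same for the moment, N m; "grip_width": finger opening in m.
Only numpy, scipy, OpenCV 4.12 (cv2) and the standard library are available. Lean on these libraries where they do the work, as an engineer would, in place of code of your own. Each camera call takes 0.05 s, during which the arm holds its last target.

## Task

Get the power-supply modules on the bench ready for their high-voltage test: lift the console's clear cover and lay each module flat in the nest of its own size (small left, medium middle, large right) with its terminal strip towards the contact pins at the hinge side. When all are in, take the scanner from its holder and, holding it still for a second, square to the label and about 8 cm off, scan the station label on the sloped panel and then the label of each module from left to right. Stand the scanner back in its holder, lower the cover gently until it is fully shut and only then press the start button; leave the other things on the bench alone.

Things in the scene. Friction and masses are not known exactly. Their poses are not given: they have to be found in the camera images.
- console: Grey sheet-metal high-voltage test console, fixed, 280 (x) by 330 (y) mm. Origin: centre of underside; +x to its rear (hinge side), +y to its left, z up. x -75 to +135 mm is an open-topped box: floor 30 mm and wall tops 85 mm above the bench, inside x -69..129, y -159..159. In front of it a panel slopes 25 deg down to the robot (73 to 40 mm high), station label at its left, button at its right.
- cover (a joint): Hinge of the console's flat clear cover (205 x 330 x 5 mm, aluminium edges, 0.4 kg), on the box's rear top edge. 0 = shut on the box; grows as it opens, to a stop at 1.65 rad, just past upright. Friction hinges: it stays at any angle where it is left; about 4 N at the handle lifts it. Starts shut or a little ajar and covers the nests.
- cover_handle (a point): Middle of the cover's handle: steel bar 10 mm thick, 110 mm long, parallel to the hinge, 42 mm out from the cover's front edge in the cover's plane, free on both sides for fingers; 247 mm from the hinge axis. Cover shut: 90 mm above the bench and 36 mm above the sloped panel. Cover upright: on top, about 335 mm above the bench.
- cover_hinge (a point): Middle of the cover's hinge axis (the axis is parallel to the console's y), at x = 130 mm, z = 87 mm in the console's frame. It turns with the cover.
- station_label: Station barcode label, 46 x 28 mm white paper with black bars, flat on the sloped panel at its left end (fixed). Origin at its centre; its z axis is the panel's outward normal (25 degrees from vertical, leaning to the robot).
- start (a joint): Travel of the start button: 0 = out, grows when pressed, 0.006 m = fully down (5 N); springs back.
- start_top (a point): Centre of the top face of the green round start button (28 mm diameter, in a black housing) at the right end of the sloped panel; it is pressed square into the panel (25 degrees from vertical).
- holder: Scanner's charging holder, fixed, black plastic: base 100 x 90 x 10 mm with an upright socket 54 (x) by 44 (y) mm inside, walls up to 42 mm above the bench, flared rim to 49 mm. Origin: centre of its underside. The socket floor is 10 mm above the bench.
- scanner: Cordless straight barcode scanner, 155 mm long, 0.17 kg, standing nose down in the holder. Origin: centre of its window at the nose; z runs from the nose up the body, the beam leaves along -z. Nose 44 (x) by 34 (y) mm up to z = 50 mm, then a straight handle 36 (x) by 28 (y) mm up to z = 155. In the holder its x, y lie along the holder's.
- psu_small: The small power-supply module (may be absent): aluminium case 92 (x) by 44 (y) by 36 (z) mm, lying flat. Origin: centre of its underside. The 16 mm at its +x end is a black terminal strip only 20 mm high with brass screws; the barcode label is on top near the -x end.
- terminals_small (a point): Middle of the end face of the small module's terminal strip (46 mm along +x from its origin, 10 mm up).
- label_small (a point): Centre of the barcode label (36 mm x 22 mm) on top of the small module, 20 mm from its origin towards the -x end, 36 mm up; it faces up.
- nest_small (a point): Centre of the floor of the console's left nest, for the small module (console frame x 10, y 105, z 30 mm): black ribs 6 mm high leave the module 5 mm clear all round; behind it, on the hinge side, a black contact block with brass pins. Seated, the module's origin is on this point and its x axis along the console's.
- psu_medium: The medium power-supply module (may be absent): aluminium case 110 (x) by 54 (y) by 40 (z) mm, lying flat. Origin: centre of its underside. The 16 mm at its +x end is a black terminal strip only 20 mm high with brass screws; the barcode label is on top near the -x end.
- terminals_medium (a point): Middle of the end face of the medium module's terminal strip (55 mm along +x from its origin, 10 mm up).
- label_medium (a point): Centre of the barcode label (36 mm x 27 mm) on top of the medium module, 29 mm from its origin towards the -x end, 40 mm up; it faces up.
- nest_medium (a point): Centre of the floor of the console's middle nest, for the medium module (console frame x 10, y 12, z 30 mm): black ribs 6 mm high leave the module 5 mm clear all round; behind it, on the hinge side, a black contact block with brass pins. Seated, the module's origin is on this point and its x axis along the console's.
- psu_large: The large power-supply module (may be absent): aluminium case 128 (x) by 64 (y) by 44 (z) mm, lying flat. Origin: centre of its underside. The 16 mm at its +x end is a black terminal strip only 20 mm high with brass screws; the barcode label is on top near the -x end.
- terminals_large (a point): Middle of the end face of the large module's terminal strip (64 mm along +x from its origin, 10 mm up).
- label_large (a point): Centre of the barcode label (36 mm x 32 mm) on top of the large module, 38 mm from its origin towards the -x end, 44 mm up; it faces up.
- nest_large (a point): Centre of the floor of the console's right nest, for the large module (console frame x 10, y -93, z 30 mm): black ribs 6 mm high leave the module 5 mm clear all round; behind it, on the hinge side, a black contact block with brass pins. Seated, the module's origin is on this point and its x axis along the console's.
- multimeter: Bystander: yellow hand multimeter 150 x 75 x 42 mm, lying on the bench; leave alone. Origin: centre of underside.
- spool: Bystander: white solder spool, 60 mm diameter, 50 mm high, standing; leave alone. Origin: centre of underside.
- screwdriver: Bystander: screwdriver with a red handle, about 200 mm long, lying on the bench behind the console; leave alone. Origin: under its middle.
Not all that is in view belongs to the job. Leave any turquoise look-alike of the psu_large alone. What is shaped like the psu_small but pink is not meant.

How it is judged:
By the outcome, as a careful person would: the job done as asked, in the order asked, and still so for the second after the job is handed in, with the robot touching nothing.
Of psu_small, psu_medium, psu_large only 2 to 3 are there at a start; the rules pass over those that are not, and their reading is None.
At some moment in a run one of psu_small, psu_medium, psu_large may be knocked a few centimetres aside while the robot is not near it.
It also fails if it takes over 210 s, if anything falls off the work surface, if the arm or the gripper's body presses on something with over 40 N, if the wrist force passes 120 N, or if a joint passes its speed limit or range.

## Working session

There is one attempt and no reset: what is moved stays moved. The work goes in short steps, Python scripts to look and compute and a tool call to move; the robot and the scene stay as the last step left them, time stands still between calls to the robot, and variables do not carry over. Pictures are saved under pics/ and viewed, and the job is handed in when it is done.

Besides the shell and the picture viewer there is one more tool, called after "Request:" as name(argument=value, ...) on one line, values as JSON. play_rows: Moves the arm, as the interface text tells. Its arguments: {"type":"object","properties":{"moves":{"type":"array","items":{"type":"object","properties":{"claw":{"type":"number"},"linear":{"type":"array","items":{"type":"number"}},"turn":{"type":"array","items":{"type":"number"}}}}},"force":{"type":"number"}},"required":["moves"]}

```bash
mkdir -p pics; ls
python3 - <<'E'
from station import get_obs, vision
import cv2
print(get_obs())
for n in("side","top"):
    im=vision.camera(n); cv2.imwrite(f"pics/{n}0.png",im); print(vision.camera_info(n))
E
```

```text
pics
{'time_s': 0.0, 'qpos': array([-1.29462466e+00,  3.00484263e-01,  1.52161951e+00,  2.47548738e-05,
        1.32071205e+00, -6.66285082e-02]), 'joint_vel': array([-0.00148987,  0.00032869, -0.00027902,  0.00036967, -0.00124663,
        0.0006792 ]), 'tau': array([ 1.08571785e-03, -5.31812489e+01, -3.52735698e+01,  7.09031126e-02,
        2.44477938e-02, -1.05477916e-04]), 'ee_pos': array([ 0.18478054, -0.51773123,  0.20486286]), 'eef_rot': array([-3.14037379e+00, -1.05361803e-04,  3.42793971e-01]), 'force': array([-0.10875596,  0.33485565,  0.39194072]), 'moment': array([ 0.02198388, -0.04781916, -0.02155851]), 'grip_width': 0.0942729828347248}
{'camera_matrix': array([[394.19636031,   0.        , 319.92934488],
       [  0.        , 394.19636031, 198.68838283],
       [  0.        ,   0.        ,   1.        ]]), 'k1': -0.03896956683853397, 'rvec': array([ 0.41027406, -2.58281199,  1.41711175]), 'tvec': array([0.54962549, 0.15901244, 1.15285594])}
{'camera_matrix': array([[447.60333874,   0.        , 318.63742529],
       [  0.        , 447.60333874, 190.48025783],
       [  0.        ,   0.        ,   1.        ]]), 'k1': -0.06573400396731571, 'rvec': array([ 2.13886051, -2.17850136,  0.15624972]), 'tvec': array([0.01050513, 0.56572301, 1.19591423])}
```

View pics/side0.png

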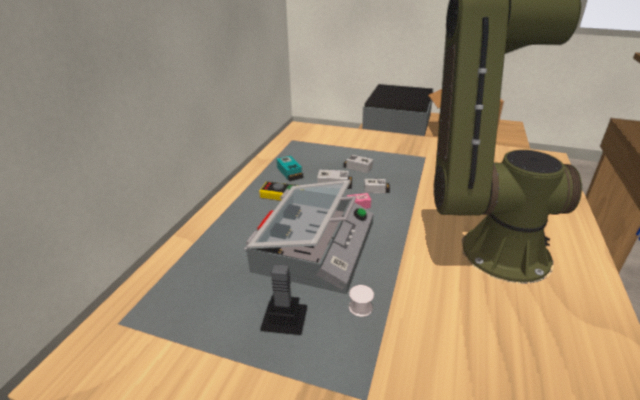

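View pics/top0.png

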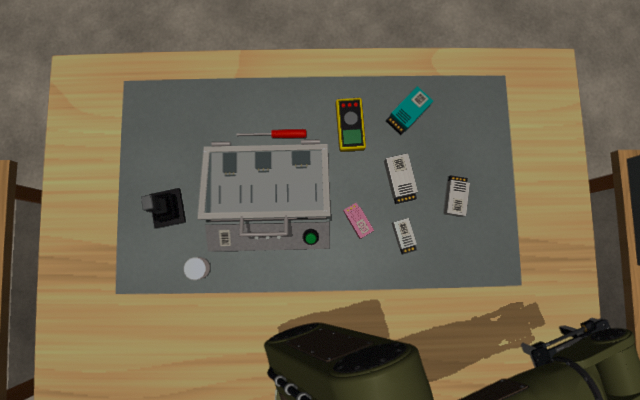

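```bash
cat > h.py <<'E'
import numpy as np, cv2
from station import get_obs, vision
from scipy.spatial.transform import Rotation as Ro
def cam(n):
    i=vision.camera_info(n); return i['camera_matrix'],i['k1'],cv2.Rodrigues(i['rvec'])[0],np.array(i['tvec']).ravel()
def ray(n,uv):
    K,k1,R,t=cam(n); d=np.array([k1,0,0,0,0.])
    p=cv2.undistortPoints(np.array([[uv]],float),K,d)[0,0]
    v=R.T@np.array([p[0],p[1],1]); return -R.T@t, v/np.linalg.norm(v)
def onz(n,uv,z):
    c,v=ray(n,uv); return c+v*(z-c[2])/v[2]
def tri(uvt,uvs):
    c1,v1=ray('top',uvt); c2,v2=ray('side',uvs)
    A=np.array([v1,-v2]).T; s=np.linalg.lstsq(A,c2-c1,rcond=None)[0]
    a=c1+s[0]*v1; b=c2+s[1]*v2; return (a+b)/2, np.linalg.norm(a-b)
def proj(n,p):
    K,k1,R,t=cam(n)
    return cv2.projectPoints(np.array([p],float).reshape(-1,3),cv2.Rodrigues(R)[0],t,K,np.array([k1,0,0,0,0.]))[0].reshape(-1,2)
def shot(n,f,box=None,s=1):
    im=vision.camera(n); 
    c=im if box is None else im[box[1]:box[3],box[0]:box[2]]
    cv2.imwrite('pics/'+f,cv2.resize(c,None,fx=s,fy=s,interpolation=cv2.INTER_CUBIC)); return im
def delta(p,R):
    """tool-frame shift(mm), rotvec from current pose to target p, R"""
    o=get_obs(); R0=Ro.from_euler('xyz',o['eef_rot'])
    return np.round(R0.inv().apply(np.array(p)-o['ee_pos'])*1000,1), np.round((R0.inv()*R).as_rotvec(),3)
E
python3 - <<'E'
from h import *
t=cv2.imread('pics/top0.png'); s=cv2.imread('pics/side0.png')
cv2.imwrite('pics/t0a.png',cv2.resize(t[140:260,335:485],None,fx=5,fy=5,interpolation=cv2.INTER_CUBIC))
cv2.imwrite('pics/t0b.png',cv2.resize(t[125:285,135:340],None,fx=3.8,fy=3.8-0.1,interpolation=cv2.INTER_CUBIC))
cv2.imwrite('pics/s0a.png',cv2.resize(s[145:345,240:400],None,fx=3,fy=3,interpolation=cv2.INTER_CUBIC))
for n in('top','side'): print(n,ray(n,(320,200)))
for uv,z in(((400,178),.044),((458,196),.04),((404,236),.036),((264,190),.087),((311,238),.06),((225,238),.06),((163,207),.04)): print(uv,onz('top',uv,z))
E
```

```text
top (array([0.40347112, 0.01685831, 1.25987721]), array([ 0.11047262, -0.01624366, -0.99374642]))
side (array([0.22943368, 1.01373968, 0.75904019]), array([ 0.27425987, -0.79702908, -0.53807636]))
(400, 178) [ 0.59575989 -0.22520898  0.044     ]
(458, 196) [ 0.54323212 -0.38591921  0.04      ]
(404, 236) [ 0.43628261 -0.23102278  0.036     ]
(264, 190) [0.56305841 0.14516055 0.087     ]
(311, 238) [0.43528866 0.02324527 0.06      ]
(225, 238) [0.43924363 0.25287653 0.06      ]
(163, 207) [0.52722668 0.42863766 0.04      ]
```

View pics/t0a.png

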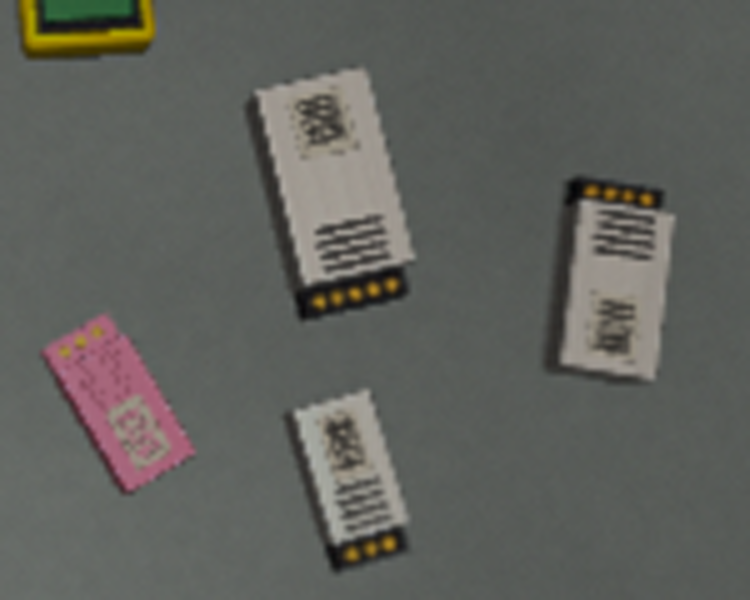

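View pics/t0b.png

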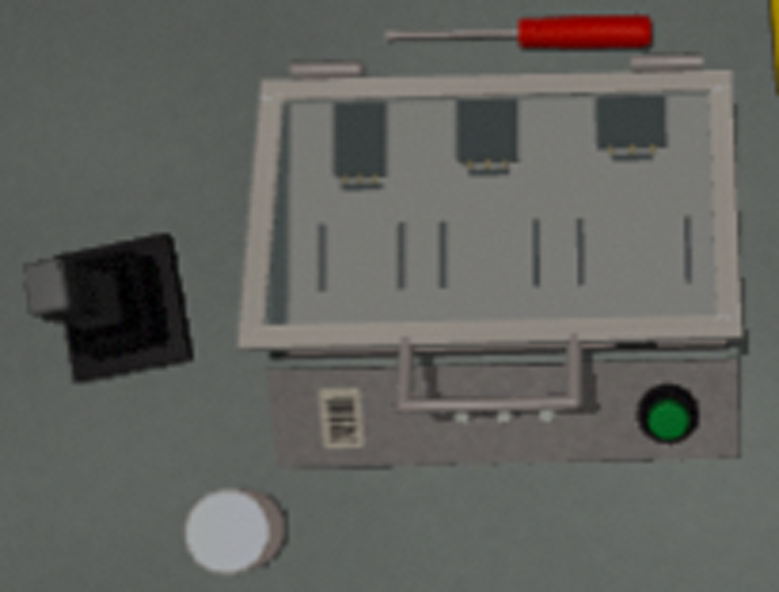

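View pics/s0a.png

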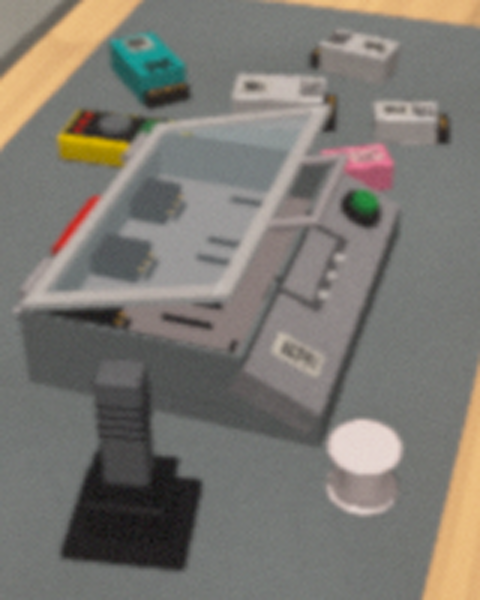

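Run:
```python
from h import *
t=cv2.imread('pics/top0.png'); s=cv2.imread('pics/side0.png')
cv2.imwrite('pics/s0b.png',cv2.resize(s[180:270,300:400],None,fx=6,fy=6,interpolation=cv2.INTER_CUBIC))
cv2.imwrite('pics/s0c.png',cv2.resize(s[145:200,300:400],None,fx=8,fy=8,interpolation=cv2.INTER_CUBIC))
```

```text
(no output)
```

View pics/s0b.png

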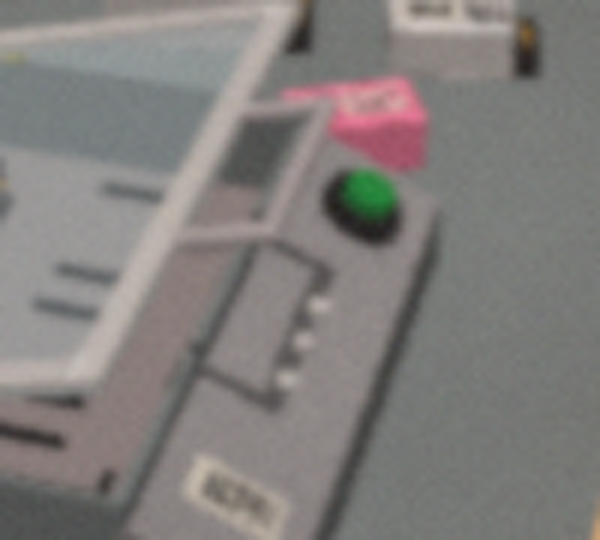

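View pics/s0c.png

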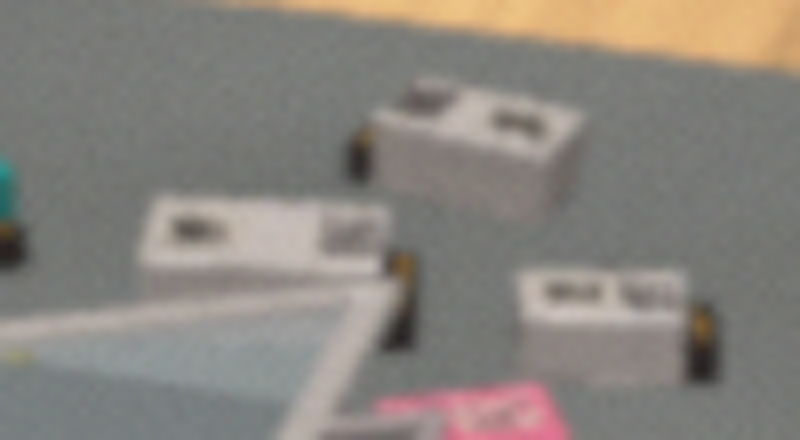

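Run:
```python
from h import *
P=[('barL',(240.7,234.3),(345.2,218.7)),('barR',(287,233.6),(354.0,197.7)),('covFL',(198.6,218.2),(313,244.5)),('covFR',(330,216),(349,181.3)),('covRL',(204.5,147),(246.7,246.2)),
('btn',(311,238),(361.5,212.5)),('stlab',(225,238),(339,264))]
for n,a,b in P: print(n,*tri(a,b))
t=cv2.imread('pics/top0.png'); s=cv2.imread('pics/side0.png')
for nm,im,n in(('t',t,'top'),('s',s,'side')):
    m=((im[:,:,1].astype(int)-np.maximum(im[:,:,0],im[:,:,2]))>50).astype(np.uint8)
    k,l,st,c=cv2.connectedComponentsWithStats(m); print(nm,[(st[i][4],c[i]) for i in range(1,k) if st[i][4]>20])
# modules
g=t.min(axis=2)
for box in((380,145,425,210),(440,170,475,225),(385,212,425,258)):
    c=g[box[1]:box[3],box[0]:box[2]]; print(np.percentile(c,[5,30,50,70,90,98]))
```

```text
barL [0.44353934 0.19435008 0.16066875] 0.0022564429765219813
barR [0.44587177 0.08170762 0.15720597] 0.002718740045809488
covFL [0.49029966 0.30334334 0.14613357] 0.00699089372273129
covFR [ 0.48845073 -0.02517401  0.14532573] 0.0034078721599130565
covRL [0.68147969 0.30343596 0.09403184] 0.0016801784895035682
btn [0.43523153 0.02323131 0.07009124] 0.00042820839798016994
stlab [0.43999763 0.25403353 0.05480431] 0.0012251337666144197
t [(np.int32(68), array([310.36764706, 238.33823529]))]
s [(np.int32(33), array([361.39393939, 211.36363636]))]
[ 46.  86.  89.  92. 145. 149.]
[ 45.  84.  86.  89. 138. 142.]
[ 52.  90.  91.  96. 142. 157.]
```

```bash
cat >> h.py <<'E'
def Rt(a,yaw=0.0,flip=False):
    """tool R: z tilted a(deg) below horizontal in world dir yaw; jaws in that vertical plane (x_tool = +left)"""
    a=np.radians(a); z=np.array([np.cos(a),0,-np.sin(a)]); y=np.array([np.sin(a),0,np.cos(a)])
    M=np.array([np.cross(y,z),y,z]).T
    return Ro.from_euler('z',yaw)*Ro.from_matrix(M)
def down(psi):
    """tool down, jaw (tool y) axis at world angle psi"""
    return Ro.from_euler('xyz',[np.pi,0,psi+np.pi/2])
def st():
    o=get_obs(); print('t%.2f'%o['time_s'],'p',np.round(o['ee_pos'],4),'rpy',np.round(o['eef_rot'],3),'F',np.round(o['force'],1),'w%.4f'%o['grip_width'],'q',np.round(o['qpos'],2))
E
python3 - <<'E'
from h import *
st()
R=Rt(50); d=R.as_matrix()[:,2]; bar=np.array([.4447,.138,.159])
print(d, 'pre TCP',bar-.08*d)
print(delta([.45,-.2,.33],R)); print(delta(bar-.09*d,R))
E
```

```text
t0.10 p [ 0.1848 -0.5178  0.2049] rpy [-3.141 -0.     0.343] F [-0.   0.6 -0.7] w0.0942 q [-1.29  0.3   1.52  0.    1.32 -0.07]
[ 0.64278761  0.         -0.76604444] pre TCP [0.39327699 0.138      0.22028356]
(array([ 356.6, -210.3, -124.8]), array([-0.608,  0.427, -1.175]))
(array([ 410.7, -549.7,  -22.4]), array([-0.608,  0.427, -1.175]))
```

Request:
play_rows(moves=[{"claw": 0.55, "linear": [45, -26, -60], "turn": [0, 0, 0]}, {"claw": 0.55, "linear": [89, -53, -125], "turn": [-0.1, 0.07, -0.19]}, {"claw": 0.55, "linear": [140, -85, -125], "turn": [-0.18, 0.12, -0.35]}, {"claw": 0.55, "linear": [190, -115, -125], "turn": [-0.26, 0.18, -0.5]}, {"claw": 0.55, "linear": [240, -145, -125], "turn": [-0.34, 0.24, -0.66]}, {"claw": 0.55, "linear": [290, -175, -125], "turn": [-0.43, 0.3, -0.83]}, {"claw": 0.55, "linear": [330, -200, -125], "turn": [-0.52, 0.36, -1.0]}, {"claw": 0.55, "linear": [357, -210, -125], "turn": [-0.608, 0.427, -1.175]}])

```text
time_s: 1.1
ee_pos: [0.4515, -0.1975, 0.3305]
eef_rot: [2.475, -0.02, 1.511]
force: [0.6, -0.1, -0.3]
grip_width: 0.0519
```

Run:
```python
from h import *
st()
R=Rt(50); d=R.as_matrix()[:,2]; bar=np.array([.4447,.138,.159])
print(delta(bar-.09*d,R),delta(bar+.015*d,R))
```

```text
t1.10 p [ 0.4515 -0.1975  0.3305] rpy [ 2.475 -0.02   1.511] F [ 0.6 -0.1 -0.3] w0.0519 q [-0.7  -0.24  1.92  0.48  0.96 -0.81]
(array([ 329. , -133.8,   33.4]), array([-0.03 ,  0.022, -0.058])) (array([ 331.5, -130.7,  138.3]), array([-0.03 ,  0.022, -0.058]))
```

Request:
play_rows(moves=[{"claw": 0.55, "linear": [55, -22, 5], "turn": [0, 0, 0]}, {"claw": 0.55, "linear": [110, -44, 11], "turn": [0, 0, -0.02]}, {"claw": 0.55, "linear": [165, -66, 16], "turn": [-0.015, 0.01, -0.03]}, {"claw": 0.55, "linear": [220, -88, 22], "turn": [-0.03, 0.022, -0.058]}, {"claw": 0.55, "linear": [275, -110, 28], "turn": [-0.03, 0.022, -0.058]}, {"claw": 0.55, "linear": [329, -134, 33], "turn": [-0.03, 0.022, -0.058]}, {"claw": 0.55, "linear": [329, -134, 33], "turn": [-0.03, 0.022, -0.058]}])

```text
time_s: 1.98
ee_pos: [0.3859, 0.1394, 0.2279]
eef_rot: [2.443, -0.0, 1.571]
force: [0.5, -0.5, -0.5]
grip_width: 0.0516
```

Run:
```python
from h import *
st(); shot('side','s1.png',(200,100,440,280),3.3)
R=Rt(50); d=R.as_matrix()[:,2]; bar=np.array([.4447,.138,.159])
print(delta(bar-.09*d,R),delta(bar+.015*d,R))
```

```text
t1.98 p [0.3859 0.1394 0.2279] rpy [ 2.443 -0.     1.571] F [ 0.5 -0.5 -0.5] w0.0516 q [ 0.44 -0.39  2.28 -0.46  0.66  0.72]
(array([-4.3,  2.4,  0.4]), array([-0.   , -0.003, -0.002])) (array([ -4.5,   2.5, 105.4]), array([-0.   , -0.003, -0.002]))
```

View pics/s1.png

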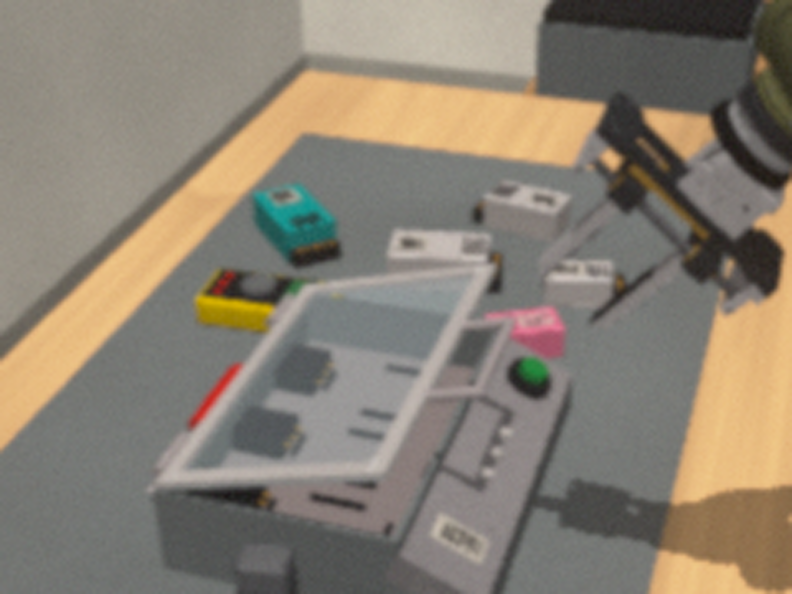

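Request:
play_rows(moves=[{"claw": 0.55, "linear": [-2, 2, 30], "turn": [0, 0, 0]}, {"claw": 0.55, "linear": [-4, 2, 60], "turn": [0, 0, 0]}, {"claw": 0.55, "linear": [-4, 2, 85], "turn": [0, 0, 0]}, {"claw": 0.55, "linear": [-4, 2, 107], "turn": [0, 0, 0]}, {"claw": 0.35, "linear": [-4, 2, 107], "turn": [0, 0, 0]}, {"claw": 0.35, "linear": [-4, 2, 107], "turn": [0, 0, 0]}])

```text
time_s: 2.78
ee_pos: [0.4548, 0.1385, 0.1464]
eef_rot: [2.443, -0.003, 1.571]
force: [0.5, -0.5, -0.8]
grip_width: 0.0353
```

Run:
```python
from h import *
st(); shot('side','s2.png',(260,130,420,250),5)
R0=Ro.from_euler('xyz',get_obs()['eef_rot']); 
H=np.array([.681,.138,.087]); r=.247
g=.019
th0=np.arcsin((.159-.087)/.247)
d=R0.as_matrix()[:,2]
for th in np.arange(.3,1.66,.1):
    b=H+r*np.array([-np.cos(th),0,np.sin(th)])
    print(round(th,2),delta(b+g*d,R0)[0])
```

```text
t2.77 p [0.4548 0.1385 0.1464] rpy [ 2.443 -0.003  1.571] F [ 0.5 -0.5 -0.8] w0.0353 q [ 0.34 -0.08  2.26 -0.65  0.36  0.88]
0.3 [-0.5  1.   2.5]
0.4 [-0.5 22.4 -9.8]
0.5 [ -0.4  44.9 -19.9]
0.6 [ -0.3  68.4 -27.7]
0.7 [ -0.3  92.4 -33.1]
0.8 [ -0.2 116.9 -36.1]
0.9 [ -0.2 141.6 -36.7]
1.0 [-1.000e-01  1.662e+02 -3.470e+01]
1.1 [-1.000e-01  1.905e+02 -3.040e+01]
1.2 [ -0.  214.3 -23.6]
1.3 [ -0.  237.2 -14.5]
1.4 [ -0.  259.1  -3.1]
1.5 [  0.  279.8  10.4]
1.6 [ -0.  299.1  25.9]
```

View pics/s2.png

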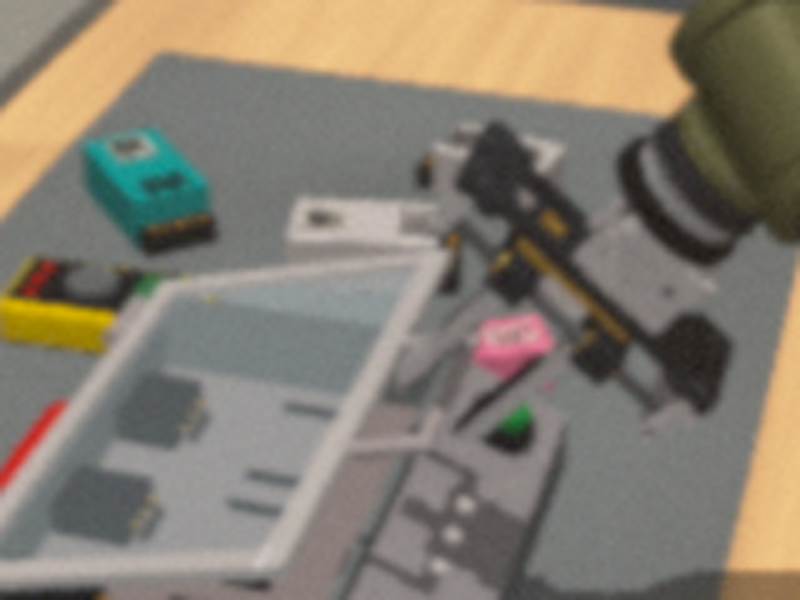

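Request:
play_rows(moves=[{"claw": 0.35, "linear": [0, 12, -4], "turn": [0, 0, 0]}, {"claw": 0.35, "linear": [0, 24, -10], "turn": [0, 0, 0]}, {"claw": 0.35, "linear": [0, 45, -20], "turn": [0, 0, 0]}, {"claw": 0.35, "linear": [0, 68, -28], "turn": [0, 0, 0]}, {"claw": 0.35, "linear": [0, 92, -33], "turn": [0, 0, 0]}, {"claw": 0.35, "linear": [0, 117, -36], "turn": [0, 0, 0]}, {"claw": 0.35, "linear": [0, 142, -37], "turn": [0, 0, 0]}, {"claw": 0.35, "linear": [0, 142, -37], "turn": [0, 0, 0]}])

```text
time_s: 3.82
ee_pos: [0.54, 0.1384, 0.2679]
eef_rot: [2.44, -0.004, 1.571]
force: [-0.0, 0.0, 0.0]
grip_width: 0.0326
```

Run:
```python
from h import *
st(); shot('side','s3.png',(240,60,440,260),3)
```

```text
t3.83 p [0.54   0.1384 0.2679] rpy [ 2.44  -0.004  1.571] F [-0.  0.  0.] w0.0326 q [ 0.27 -0.06  1.93 -0.29  0.61  0.45]
```

View pics/s3.png

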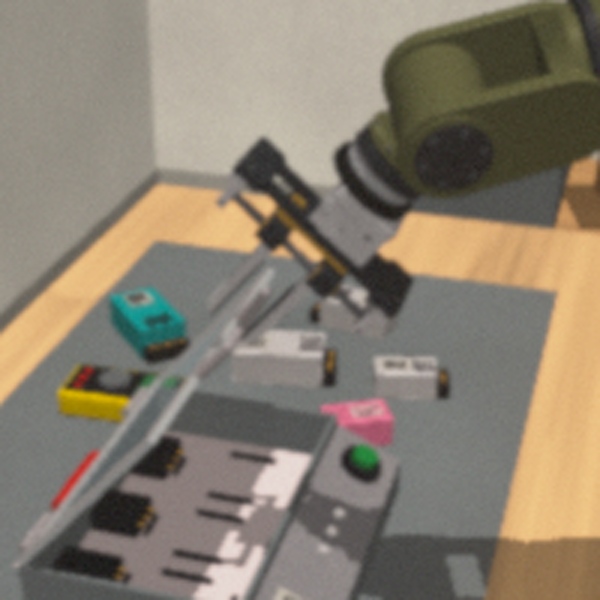

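Request:
play_rows(moves=[{"claw": 0.35, "linear": [0, 24, 2], "turn": [0, 0, 0]}, {"claw": 0.35, "linear": [0, 49, 6], "turn": [0, 0, 0]}, {"claw": 0.35, "linear": [0, 73, 13], "turn": [0, 0, 0]}, {"claw": 0.35, "linear": [0, 96, 22], "turn": [0, 0, 0]}, {"claw": 0.35, "linear": [0, 117, 34], "turn": [0, 0, 0]}, {"claw": 0.35, "linear": [0, 138, 47], "turn": [0, 0, 0]}, {"claw": 0.35, "linear": [0, 157, 62], "turn": [0, 0, 0]}, {"claw": 0.35, "linear": [0, 160, 64], "turn": [0, 0, 0]}])

```text
time_s: 4.88
ee_pos: [0.7026, 0.1382, 0.3195]
eef_rot: [2.444, -0.004, 1.571]
force: [-2.9, -0.7, -2.1]
grip_width: 0.0329
```

Run:
```python
from h import *
st(); shot('side','s4.png',(200,30,440,250),2.7)
```

```text
t4.88 p [0.7026 0.1382 0.3195] rpy [ 2.444 -0.004  1.571] F [-2.9 -0.7 -2.1] w0.0329 q [ 0.19  0.26  1.46 -0.17  0.75  0.27]
```

View pics/s4.png

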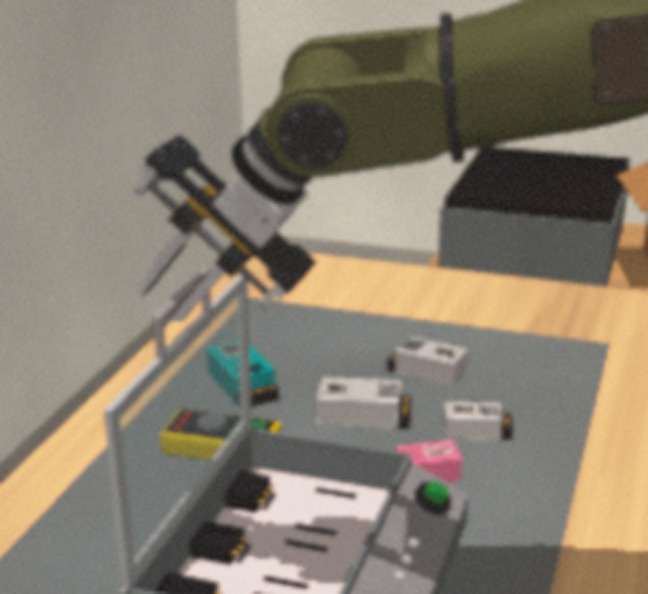

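Run:
```python
from h import *
R=down(-1.23)
print(delta([.60,.12,.42],Rt(50)));print(delta([.45,-.2,.36],R)); print(delta([.2,-.5,.25],R))
```

```text
(array([ -17.8,  -14. , -142.7]), array([-0.   , -0.003, -0.002]))
(array([-338. , -166.8, -194.1]), array([ 0.604, -0.431,  1.176]))
(array([-638.3, -428.4, -271.3]), array([ 0.604, -0.431,  1.176]))
```

Request:
play_rows(moves=[{"claw": 0.4, "linear": [0, 0, -30], "turn": [0, 0, 0]}, {"claw": 0.4, "linear": [0, 0, -75], "turn": [0, 0, 0]}, {"claw": 0.4, "linear": [0, -5, -125], "turn": [0, 0, 0]}, {"claw": 0.5, "linear": [-40, -30, -150], "turn": [0.05, -0.03, 0.1]}, {"claw": 0.5, "linear": [-90, -55, -160], "turn": [0.12, -0.08, 0.25]}, {"claw": 0.5, "linear": [-140, -80, -165], "turn": [0.2, -0.15, 0.4]}, {"claw": 0.5, "linear": [-190, -105, -175], "turn": [0.28, -0.2, 0.55]}, {"claw": 0.5, "linear": [-240, -130, -185], "turn": [0.36, -0.26, 0.7]}])

```text
time_s: 5.92
ee_pos: [0.482, -0.1028, 0.3771]
eef_rot: [2.865, -0.106, 0.83]
force: [0.5, -0.4, -0.4]
grip_width: 0.0469
```

Run:
```python
from h import *
st()
R=down(-1.23)
print(delta([.45,-.2,.36],R)); print(delta([.2,-.5,.25],R))
```

```text
t5.92 p [ 0.482  -0.1028  0.3771] rpy [ 2.865 -0.106  0.83 ] F [ 0.5 -0.4 -0.4] w0.0469 q [-0.27 -0.08  1.58 -0.03  1.35  0.49]
(array([-94.6,  38.5,  18.2]), array([ 0.244, -0.171,  0.471]))
(array([-494.2,   37.4,   88.5]), array([ 0.244, -0.171,  0.471]))
```

Request:
play_rows(moves=[{"claw": 0.7, "linear": [-60, 10, 10], "turn": [0.04, -0.03, 0.08]}, {"claw": 0.7, "linear": [-120, 18, 20], "turn": [0.08, -0.06, 0.16]}, {"claw": 0.7, "linear": [-180, 25, 30], "turn": [0.12, -0.09, 0.24]}, {"claw": 0.7, "linear": [-240, 30, 42], "turn": [0.16, -0.12, 0.32]}, {"claw": 0.7, "linear": [-300, 34, 52], "turn": [0.2, -0.15, 0.4]}, {"claw": 0.7, "linear": [-360, 37, 63], "turn": [0.244, -0.171, 0.471]}, {"claw": 0.7, "linear": [-420, 37, 75], "turn": [0.244, -0.171, 0.471]}, {"claw": 0.7, "linear": [-480, 37, 86], "turn": [0.244, -0.171, 0.471]}])

```text
time_s: 6.92
ee_pos: [0.207, -0.4895, 0.2534]
eef_rot: [3.141, 0.0, 0.34]
force: [0.7, -0.1, 0.3]
grip_width: 0.0657
```

Run:
```python
from h import *
st(); t=shot('top','top5.png'); s=shot('side','side5.png')
cv2.imwrite('pics/t5b.png',cv2.resize(t[130:260,195:340],None,fx=5,fy=4.5,interpolation=cv2.INTER_CUBIC))
cv2.imwrite('pics/s5b.png',cv2.resize(s[145:295,240:400],None,fx=4,fy=4,interpolation=cv2.INTER_CUBIC))
```

```text
t6.92 p [ 0.207  -0.4895  0.2534] rpy [3.141 0.    0.34 ] F [ 0.7 -0.1  0.3] w0.0657 q [-1.24  0.22  1.5  -0.    1.41 -0.01]
```

View pics/top5.png

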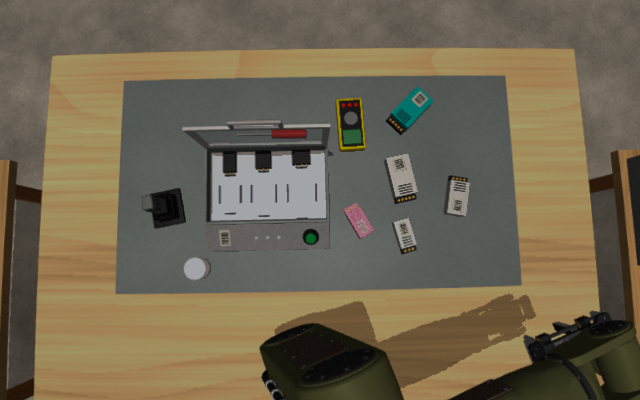

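View pics/t5b.png

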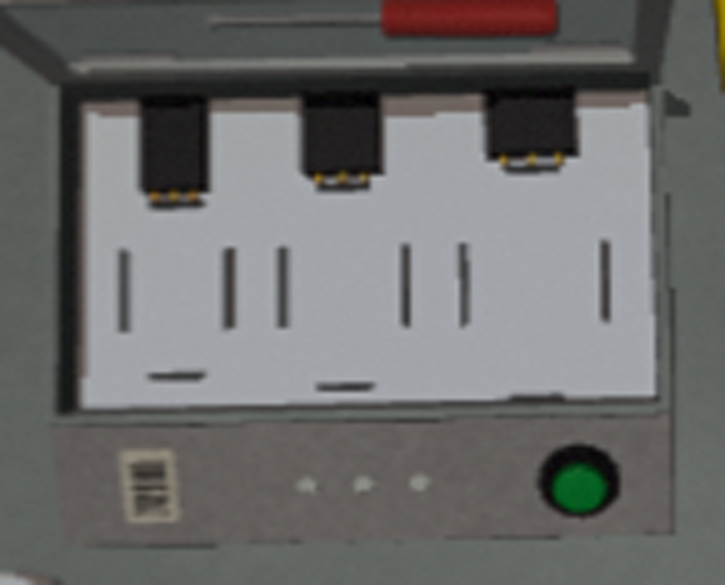

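View pics/s5b.png

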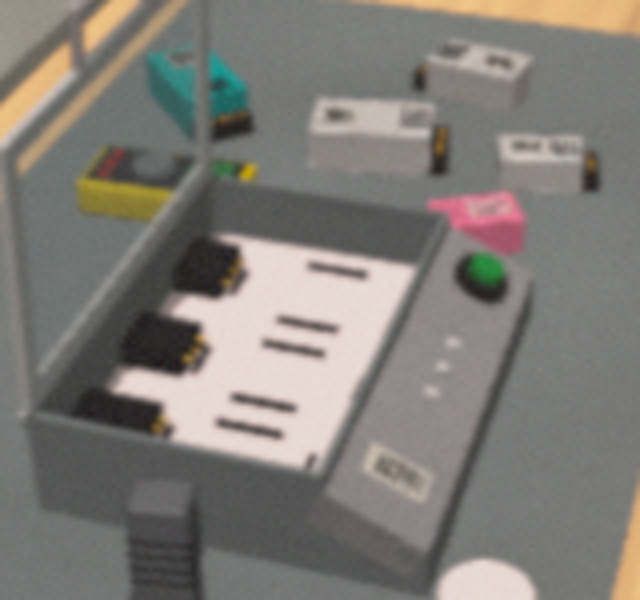

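Run:
```python
from h import *
t=cv2.imread('pics/top5.png'); g=t.max(axis=2).astype(np.uint8)
# ribs: darkness-weighted centroid
sub=g[172:221,212:327].astype(float)
U=8
big=cv2.resize(g,None,fx=U,fy=U,interpolation=cv2.INTER_CUBIC)
m=np.zeros_like(big); x0,y0,x1,y1=213,170,326,219
m[y0*U:y1*U,x0*U:x1*U]=(big[y0*U:y1*U,x0*U:x1*U]<115)
k,l,stt,c=cv2.connectedComponentsWithStats(m)
for i in range(1,k):
    if stt[i][4]>U*U*3:
        uv=(c[i]+.5)/U-.5; bx=stt[i]; print(np.round(uv,2),np.round(np.array(bx[:4])/U,1),np.round(onz('top',uv,.036)*1000,1))
# module rects
for nm,box,z in(('L',(380,145,425,210),.044),('M',(440,170,475,225),.04),('S',(385,212,425,258),.036)):
    x0,y0,x1,y1=box
    c=big[y0*U:y1*U,x0*U:x1*U]
    for th in (122,130):
        mm=(c>th).astype(np.uint8); mm=cv2.morphologyEx(mm,cv2.MORPH_CLOSE,np.ones((6*U,6*U),np.uint8))
        cs,_=cv2.findContours(mm,cv2.RETR_EXTERNAL,cv2.CHAIN_APPROX_NONE); C=max(cs,key=cv2.contourArea)[:,0,:]
        P=np.array([onz('top',((p[0]+.5)/U-.5+x0,(p[1]+.5)/U-.5+y0),z)[:2] for p in C[::3]])*1000
        print(nm,th,cv2.minAreaRect(P.astype(np.float32)))
print(np.round(onz('top',(311,238.3),.07),4),proj('side',[.57,.15,.03]))
```

```text
[229.48 172.49] [222.6 170.   14.5   6.8] [620.7 246.5  36. ]
[263.22 170.88] [258.2 170.   10.9   2.8] [623.5 152.8  36. ]
[325.17 179.34] [325.1 170.    0.9  22.4] [596.8 -18.6  36. ]
[315.57 191.95] [315.1 183.5   1.9  18. ] [562.1   8.6  36. ]
[287.36 192.67] [286.8 184.1   2.1  18.4] [561.4  86.4  36. ]
[275.67 193.04] [275.2 184.4   1.9  18.2] [561.  118.6  36. ]
[251.06 193.4 ] [250.6 184.9   1.9  18. ] [561.2 186.4  36. ]
[240.36 193.62] [239.6 185.1   2.5  18. ] [561.1 216.   36. ]
[219.32 194.23] [218.8 185.6   2.1  18.1] [560.4 274.2  36. ]
[230.14 213.17] [224.8 212.6  11.2   2. ] [507.5 243.9  36. ]
[263.67 215.58] [258.5 215.   11.2   2. ] [499.3 151.9  36. ]
[308.77 218.  ] [294.1 217.4  31.9   1.6] [490.5  28.5  36. ]
L 122 ((598.9173583984375, -231.673095703125), (125.4454116821289, 64.14271545410156), 11.651410102844238)
L 130 ((598.858154296875, -231.54931640625), (124.68478393554688, 63.524375915527344), 11.519539833068848)
M 122 ((542.9808349609375, -387.3164978027344), (53.63486862182617, 101.24726104736328), 79.74678802490234)
M 130 ((543.0162353515625, -387.2593994140625), (52.90001678466797, 100.61077117919922), 79.7481460571289)
S 122 ((439.6895751953125, -235.19647216796875), (87.06158447265625, 44.26505661010742), 14.887324333190918)
S 130 ((439.5157165527344, -235.18011474609375), (86.54182434082031, 43.483394622802734), 14.885798454284668)
[0.4342 0.0232 0.07  ] [[306.87676863 238.96403969]]
```

```bash
cat > mod.py <<'E'
from h import *
U=8
def module(t,box,z,th=None,Lc=None,show=True):
    g=t.min(axis=2); big=cv2.resize(g,None,fx=U,fy=U,interpolation=cv2.INTER_CUBIC)
    x0,y0,x1,y1=box; c=big[y0*U:y1*U,x0*U:x1*U]
    mm=(c>th).astype(np.uint8); mm=cv2.morphologyEx(mm,cv2.MORPH_OPEN,np.ones((2*U,2*U),np.uint8))
    cs,_=cv2.findContours(mm,cv2.RETR_EXTERNAL,cv2.CHAIN_APPROX_NONE); C=max(cs,key=cv2.contourArea)[:,0,:]
    P=np.array([onz('top',((p[0]+.5)/U-.5+x0,(p[1]+.5)/U-.5+y0),z)[:2] for p in C[::3]])*1000
    return cv2.minAreaRect(P.astype(np.float32))
E
python3 - <<'E'
from mod import *
t=cv2.imread('pics/top5.png')
for nm,box,z in(('L',(380,145,425,210),.044),('M',(440,170,475,225),.04),('S',(385,212,425,258),.036)):
    for th in (110,118,126): print(nm,th,np.round(np.hstack(module(t,box,z,th)),1))
for a,b in(((315.57,191.95),(338,270)),((287.36,192.67),(308,325)),((275.67,193),(294,348)),((251.06,193.4),(264,403)),((240.4,193.6),(250,428))):
    print(tri(a,(240+b[0]/4-.4,145+b[1]/4-.4)))
s=cv2.imread('pics/side5.png')
cv2.imwrite('pics/s5c.png',cv2.resize(s[150:200,305:400],None,fx=8,fy=8,interpolation=cv2.INTER_CUBIC))
E
```

```text
L 110 [ 605.7 -230.3  111.9   64.6   11.6]
L 118 [ 605.5 -230.3  111.3   63.9   11.6]
L 126 [ 605.6 -230.2  110.4   63.1   11.6]Traceback (most recent call last):
  File "<stdin>", line 4, in <module>
  File "mod.py", line 8, in module
    P=np.array([onz('top',((p[0]+.5)/U-.5+x0,(p[1]+.5)/U-.5+y0),z)[:2] for p in C[::3]])*1000
                ~~~^^^^^^^^^^^^^^^^^^^^^^^^^^^^^^^^^^^^^^^^^^^^^^^
  File "h.py", line 11, in onz
    c,v=ray(n,uv); return c+v*(z-c[2])/v[2]
        ~~~^^^^^^
  File "h.py", line 7, in ray
    K,k1,R,t=cam(n); d=np.array([k1,0,0,0,0.])
             ~~~^^^
  File "h.py", line 5, in cam
    i=vision.camera_info(n); return i['camera_matrix'],i['k1'],cv2.Rodrigues(i['rvec'])[0],np.array(i['tvec']).ravel()
ValueError: time passes only in moves, steps and waits
```

```bash
python3 - <<'E'
from station import vision
import pickle
pickle.dump({n:vision.camera_info(n) for n in('top','side')},open('cam.pkl','wb'))
E
sed -i 's/^def cam(n):/import pickle,os\nCI=pickle.load(open("\.\/cam.pkl","rb"))\ndef cam(n):/; s/i=vision.camera_info(n); return/i=CI[n]; return/' h.py
python3 - <<'E'
from mod import *
t=cv2.imread('pics/top5.png')
for nm,box,z in(('L',(380,145,425,210),.044),('M',(440,170,475,225),.04),('S',(385,212,425,258),.036)):
    for th in (110,118,126): print(nm,th,np.round(np.hstack(module(t,box,z,th)),1))
for a,b in(((315.57,191.95),(338,270)),((287.36,192.67),(308,325)),((275.67,193),(294,348)),((251.06,193.4),(264,403)),((240.4,193.6),(250,428))):
    print(tri(a,(240+b[0]/4-.4,145+b[1]/4-.4)))
s=cv2.imread('pics/side5.png')
cv2.imwrite('pics/s5c.png',cv2.resize(s[150:200,305:400],None,fx=8,fy=8,interpolation=cv2.INTER_CUBIC))
E
```

```text
L 110 [ 605.7 -230.3  111.9   64.6   11.6]
L 118 [ 605.5 -230.3  111.3   63.9   11.6]
L 126 [ 605.6 -230.2  110.4   63.1   11.6]
M 110 [ 539.  -386.6   53.8   92.8   80.1]
M 118 [ 539.  -386.5   53.1   92.1   80. ]
M 126 [ 539.  -386.5   52.3   91.2   79.9]
S 110 [ 445.  -234.    76.7   44.8   15.1]
S 118 [ 445.  -233.8   75.8   44.2   14.8]
S 126 [ 445.1 -233.7   75.    43.4   14.8]
(array([0.56195927, 0.00861858, 0.03635694]), np.float64(0.00012907830133974203))
(array([0.561274  , 0.08635476, 0.03571234]), np.float64(0.00041400493261294075))
(array([0.56109902, 0.11856834, 0.03672871]), np.float64(0.00020918917959705663))
(array([0.56080859, 0.18633902, 0.03613373]), np.float64(0.000710271982330794))
(array([0.56064862, 0.21570268, 0.03628881]), np.float64(0.0009173495099395599))
```

View pics/s5c.png

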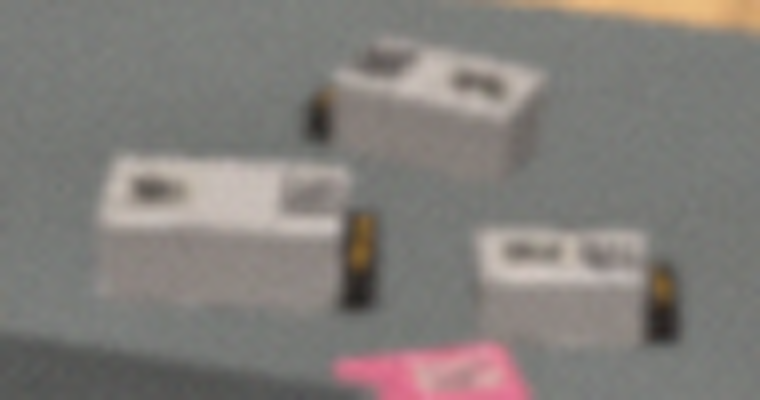

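Run:
```python
from h import *
for p,uv in(((605.5,-230.3,44),(333.2,174.1)),((445,-233.9,36),None),((539,-386.5,40),None)):
    print(proj('side',np.array(p)/1000),uv, ((proj('side',np.array(p)/1000)-[305,150])*8))
R=down(np.radians(-75.1))
print(delta([.4373,-.236,.13],R))
```

```text
[[332.67721537 174.19225099]] (333.2, 174.1) [[221.417723   193.53800795]]
[[374.88775652 181.87249823]] None [[559.10205212 254.97998585]]
[[359.73460304 159.524407  ]] None [[437.87682435  76.19525597]]
(array([ 303.3, -163.2,  121.7]), array([-0.003,  0.001,  0.076]))
```

Request:
play_rows(moves=[{"claw": 0.75, "linear": [54, -30, 10], "turn": [0, 0, 0]}, {"claw": 0.75, "linear": [108, -60, 30], "turn": [0, 0, 0.03]}, {"claw": 0.75, "linear": [162, -90, 55], "turn": [0, 0, 0.07]}, {"claw": 0.75, "linear": [216, -120, 80], "turn": [-0.003, 0.001, 0.076]}, {"claw": 0.75, "linear": [265, -145, 105], "turn": [-0.003, 0.001, 0.076]}, {"claw": 0.75, "linear": [303, -163, 122], "turn": [-0.003, 0.001, 0.076]}, {"claw": 0.75, "linear": [303, -163, 122], "turn": [-0.003, 0.001, 0.076]}])

```text
time_s: 7.9
ee_pos: [0.4377, -0.2329, 0.1287]
eef_rot: [-3.141, 0.001, 0.264]
force: [-1.0, 0.1, 0.7]
grip_width: 0.0707
```

Run:
```python
from h import *
st()
R=down(np.radians(-75.1))
print(delta([.4373,-.236,.010],R))
```

```text
t7.90 p [ 0.4377 -0.2329  0.1287] rpy [-3.141e+00  1.000e-03  2.640e-01] F [-1.   0.1  0.7] w0.0707 q [-0.56  0.26  1.76 -0.    1.12  0.74]
(array([ -1. ,   3. , 118.7]), array([-0.001,  0.001,  0.004]))
```

Request:
play_rows(force=30, moves=[{"claw": 0.75, "linear": [-1, 3, 40], "turn": [0, 0, 0.004]}, {"claw": 0.75, "linear": [-1, 3, 80], "turn": [0, 0, 0.004]}, {"claw": 0.75, "linear": [-1, 3, 110], "turn": [0, 0, 0.004]}, {"claw": 0.75, "linear": [-1, 3, 119], "turn": [0, 0, 0.004]}, {"claw": 0.75, "linear": [-1, 3, 119], "turn": [0, 0, 0.004]}, {"claw": 0.3, "linear": [-1, 3, 119], "turn": [0, 0, 0.004]}, {"claw": 0.3, "linear": [-1, 3, 119], "turn": [0, 0, 0.004]}, {"claw": 0.3, "linear": [-1, 3, 119], "turn": [0, 0, 0.004]}])

```text
time_s: 8.9
ee_pos: [0.4376, -0.2362, 0.0103]
eef_rot: [3.141, 0.001, 0.261]
force: [0.3, -1.4, 0.9]
grip_width: 0.0441
```

Run:
```python
from h import *
st()
R=down(np.radians(90.4))
o=get_obs();R0=Ro.from_euler('xyz',o['eef_rot'])
print(delta(o['ee_pos']+[0,0,.14],R0)); print(delta([.52,0.1,.2],R));print(delta([.5608,.245,.2],R))
```

```text
t8.90 p [ 0.4376 -0.2362  0.0103] rpy [3.141e+00 1.000e-03 2.610e-01] F [ 0.3 -1.4  0.9] w0.0441 q [-0.57  0.45  1.83 -0.    0.86  0.74]
(array([-1.0e-01,  0.0e+00, -1.4e+02]), array([0., 0., 0.]))
(array([ 166.1, -303.6, -189.9]), array([-1.000e-03,  0.000e+00, -2.888e+00]))
(array([ 242.9, -433.2, -189.9]), array([-1.000e-03,  0.000e+00, -2.888e+00]))
```

Request:
play_rows(moves=[{"claw": 0.3, "linear": [0, 0, -40], "turn": [0, 0, 0]}, {"claw": 0.3, "linear": [0, 0, -95], "turn": [0, 0, 0]}, {"claw": 0.3, "linear": [0, 0, -150], "turn": [0, 0, -0.15]}, {"claw": 0.3, "linear": [15, -27, -190], "turn": [0, 0, -0.33]}, {"claw": 0.3, "linear": [40, -75, -190], "turn": [0, 0, -0.51]}, {"claw": 0.3, "linear": [65, -120, -190], "turn": [0, 0, -0.69]}, {"claw": 0.3, "linear": [90, -165, -190], "turn": [0, 0, -0.87]}, {"claw": 0.3, "linear": [110, -205, -190], "turn": [0, 0, -1.05]}])

```text
time_s: 9.9
ee_pos: [0.4912, -0.0079, 0.2003]
eef_rot: [-3.141, 0.0, 1.317]
force: [0.1, -1.2, -1.0]
grip_width: 0.0439
```

Run:
```python
from h import *
st()
R=down(np.radians(90.4))
print(delta([.5608,.245,.2],R))
```

```text
t9.90 p [ 0.4912 -0.0079  0.2003] rpy [-3.141  0.     1.317] F [ 0.1 -1.2 -1. ] w0.0439 q [-0.09  0.17  1.69 -0.    1.28  0.16]
(array([2.623e+02, 3.800e+00, 2.000e-01]), array([-1.000e-03, -0.000e+00, -1.832e+00]))
```

Request:
play_rows(moves=[{"claw": 0.3, "linear": [30, 1, 0], "turn": [0, 0, -0.18]}, {"claw": 0.3, "linear": [65, 1, 0], "turn": [0, 0, -0.36]}, {"claw": 0.3, "linear": [100, 2, 0], "turn": [0, 0, -0.54]}, {"claw": 0.3, "linear": [135, 2, 0], "turn": [0, 0, -0.72]}, {"claw": 0.3, "linear": [170, 3, 0], "turn": [0, 0, -0.9]}, {"claw": 0.3, "linear": [205, 3, 0], "turn": [0, 0, -1.08]}, {"claw": 0.3, "linear": [235, 4, 0], "turn": [0, 0, -1.26]}, {"claw": 0.3, "linear": [262, 4, 0], "turn": [0, 0, -1.44]}])

```text
time_s: 10.9
ee_pos: [0.5609, 0.2458, 0.2]
eef_rot: [-3.141, -0.001, 2.763]
force: [-0.2, 0.1, 0.1]
grip_width: 0.0439
```

Request:
play_rows(moves=[{"claw": 0.3, "linear": [0, 0, 0], "turn": [0, 0, -0.18]}, {"claw": 0.3, "linear": [0, 0, 0], "turn": [0, 0, -0.36]}, {"claw": 0.3, "linear": [0, 0, 0], "turn": [0, 0, -0.392]}, {"claw": 0.3, "linear": [0, 0, 0], "turn": [0, 0, -0.392]}])

```text
time_s: 11.4
ee_pos: [0.5609, 0.2456, 0.2]
eef_rot: [-3.141, -0.001, -3.131]
force: [0.6, -0.3, -1.3]
grip_width: 0.0439
```

Run:
```python
from h import *
st()
R=down(np.radians(90.4))
print(delta([.5608,.245,.2],R),delta([.5608,.245,.0405],R))
shot('side','s6.png',(200,100,440,280),3.3)
```

```text
t11.40 p [0.5609 0.2456 0.2   ] rpy [-3.141e+00 -1.000e-03 -3.131e+00] F [ 0.6 -0.3 -1.3] w0.0439 q [ 0.35  0.44  1.34 -0.    1.36 -1.23]
(array([ 0.1, -0.6, -0. ]), array([-0.001, -0.001,  0.003])) (array([-1.000e-01, -6.000e-01,  1.595e+02]), array([-0.001, -0.001,  0.003]))
```

View pics/s6.png

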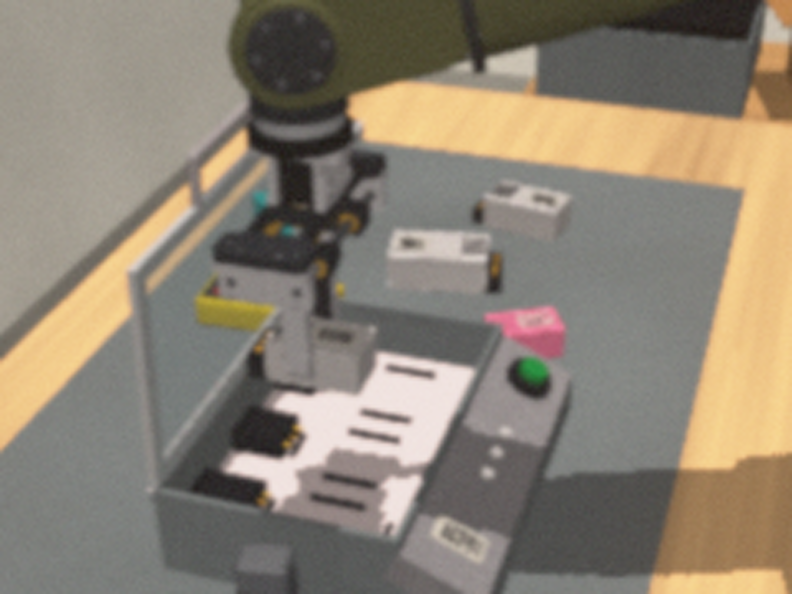

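Request:
play_rows(moves=[{"claw": 0.3, "linear": [0, -1, 40], "turn": [0, 0, 0]}, {"claw": 0.3, "linear": [0, -1, 85], "turn": [0, 0, 0]}, {"claw": 0.3, "linear": [0, -1, 125], "turn": [0, 0, 0]}, {"claw": 0.3, "linear": [0, -1, 145], "turn": [0, 0, 0]}, {"claw": 0.3, "linear": [0, -1, 153], "turn": [0, 0, 0]}, {"claw": 0.3, "linear": [0, -1, 157], "turn": [0, 0, 0]}, {"claw": 0.3, "linear": [0, -1, 159], "turn": [0, 0, 0]}, {"claw": 0.3, "linear": [0, -1, 160], "turn": [0, 0, 0]}])

```text
time_s: 12.45
ee_pos: [0.5611, 0.2447, 0.0407]
eef_rot: [-3.142, 0.0, -3.131]
force: [0.8, 0.3, -0.9]
grip_width: 0.044
```

Run:
```python
from h import *
st()
```

```text
t12.45 p [0.5611 0.2447 0.0407] rpy [-3.142  0.    -3.131] F [ 0.8  0.3 -0.9] w0.0440 q [ 0.35  0.61  1.48 -0.    1.05 -1.23]
```

Request:
play_rows(moves=[{"claw": 0.62, "linear": [0, 0, 0], "turn": [0, 0, 0]}, {"claw": 0.62, "linear": [0, 0, 0], "turn": [0, 0, 0]}, {"claw": 0.62, "linear": [0, 0, -10], "turn": [0, 0, 0]}, {"claw": 0.62, "linear": [0, 0, -50], "turn": [0, 0, 0]}, {"claw": 0.62, "linear": [0, 0, -100], "turn": [0, 0, 0]}, {"claw": 0.62, "linear": [0, 0, -160], "turn": [0, 0, 0]}, {"claw": 0.62, "linear": [0, 0, -180], "turn": [0, 0, 0]}])

```text
time_s: 13.32
ee_pos: [0.5619, 0.245, 0.2259]
eef_rot: [3.14, 0.006, -3.131]
force: [-0.4, 0.0, 0.4]
grip_width: 0.0585
```

Run:
```python
from h import *
st()
shot('side','s7.png',(240,120,420,280),4.4)
R=down(np.radians(80)); print(delta([.49,-.2,.22],R),delta([.5469,-.3879,.15],R))
```

```text
t13.32 p [0.5619 0.245  0.2259] rpy [ 3.14   0.006 -3.131] F [-0.4  0.   0.4] w0.0585 q [ 0.35  0.42  1.31 -0.    1.41 -1.23]
(array([  76.7, -444.4,    5.2]), array([0.003, 0.007, 0.185])) (array([  22.2, -633. ,   75.2]), array([0.003, 0.007, 0.185]))
```

View pics/s7.png

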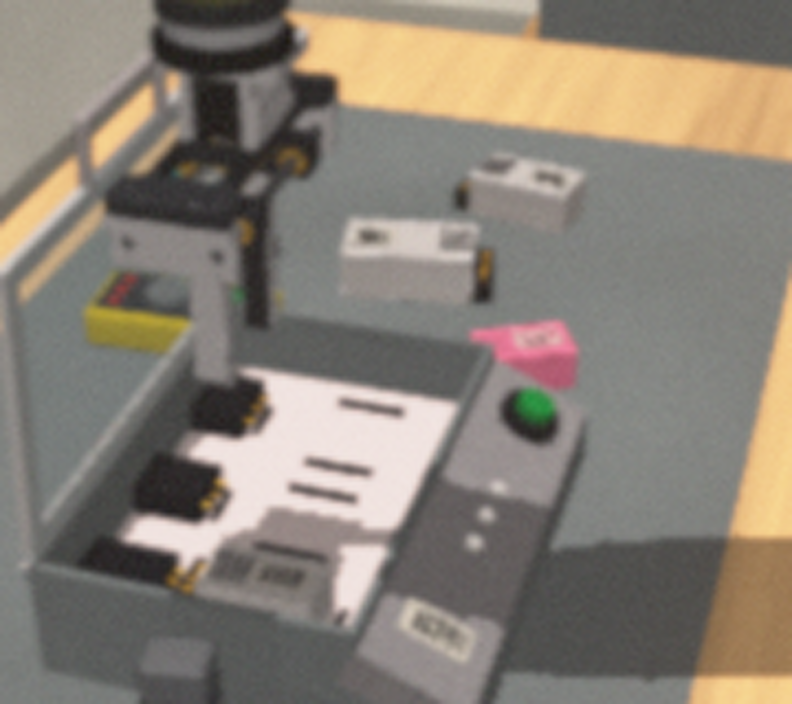

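Request:
play_rows(moves=[{"claw": 0.85, "linear": [10, -55, 0], "turn": [0, 0, 0]}, {"claw": 0.85, "linear": [20, -115, 0], "turn": [0, 0, 0.06]}, {"claw": 0.85, "linear": [35, -175, 0], "turn": [0, 0, 0.12]}, {"claw": 0.85, "linear": [50, -235, 0], "turn": [0, 0.007, 0.185]}, {"claw": 0.85, "linear": [65, -295, 0], "turn": [0, 0.007, 0.185]}, {"claw": 0.85, "linear": [70, -320, 0], "turn": [0, 0.007, 0.185]}])

```text
time_s: 14.12
ee_pos: [0.4943, -0.0781, 0.2255]
eef_rot: [3.139, -0.001, 2.964]
force: [0.5, 1.1, 0.1]
grip_width: 0.0799
```

Run:
```python
from mod import *
st()
t=shot('top','t8.png'); print(np.round(np.hstack(module(t,(440,170,475,225),.04,118)),1))
R=down(np.radians(80)); print(delta([.5469,-.3879,.15],R))
```

```text
t14.12 p [ 0.4943 -0.0781  0.2255] rpy [ 3.139e+00 -1.000e-03  2.964e+00] F [0.5 1.1 0.1] w0.0799 q [-0.23  0.17  1.63  0.    1.34 -1.63]
[ 539.  -386.6   53.8   92.8   80.1]
(array([-106.4, -294.5,   74.7]), array([ 0.002, -0.001, -0.003]))
```

View pics/t8.png

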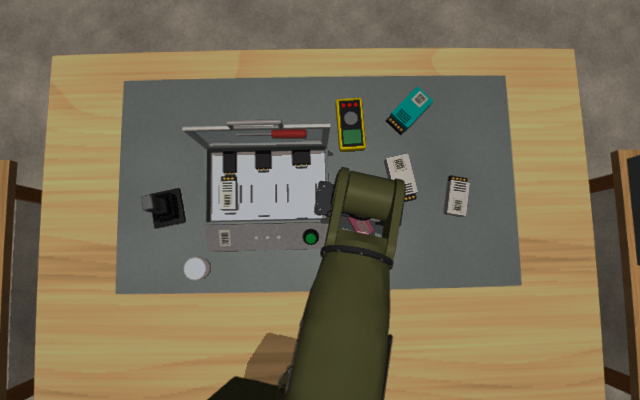

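Medium at (458,196) is unmoved and the small sits in its nest at (229,193). On to the medium.

Request:
play_rows(moves=[{"claw": 0.85, "linear": [-20, -55, 0], "turn": [0, 0, 0]}, {"claw": 0.85, "linear": [-40, -112, 10], "turn": [0, 0, 0]}, {"claw": 0.85, "linear": [-60, -168, 30], "turn": [0, 0, 0]}, {"claw": 0.85, "linear": [-80, -224, 50], "turn": [0, 0, 0]}, {"claw": 0.85, "linear": [-100, -275, 70], "turn": [0, 0, 0]}, {"claw": 0.85, "linear": [-106, -295, 75], "turn": [0, 0, 0]}, {"claw": 0.85, "linear": [-106, -295, 75], "turn": [0.002, -0.001, -0.003]}])

```text
time_s: 15.05
ee_pos: [0.5461, -0.3886, 0.1483]
eef_rot: [3.14, -0.001, 2.966]
force: [-0.1, 0.5, 0.5]
grip_width: 0.0801
```

Run:
```python
from mod import *
st()
R=down(np.radians(80)); print(delta([.5469,-.3879,.01],R))
```

```text
t15.05 p [ 0.5461 -0.3886  0.1483] rpy [ 3.140e+00 -1.000e-03  2.966e+00] F [-0.1  0.5  0.5] w0.0801 q [-0.67  0.62  1.2   0.    1.33 -2.07]
(array([ -0.8,   0.7, 138.3]), array([ 0.001, -0.001, -0.001]))
```

Request:
play_rows(moves=[{"claw": 0.85, "linear": [-1, 1, 45], "turn": [0, 0, 0]}, {"claw": 0.85, "linear": [-1, 1, 95], "turn": [0, 0, 0]}, {"claw": 0.85, "linear": [-1, 1, 128], "turn": [0, 0, 0]}, {"claw": 0.85, "linear": [-1, 1, 138], "turn": [0, 0, 0]}, {"claw": 0.85, "linear": [-1, 1, 138], "turn": [0, 0, 0]}, {"claw": 0.4, "linear": [-1, 1, 138], "turn": [0, 0, 0]}, {"claw": 0.4, "linear": [-1, 1, 138], "turn": [0, 0, 0]}, {"claw": 0.4, "linear": [-1, 1, 138], "turn": [0, 0, 0]}])

```text
time_s: 16.05
ee_pos: [0.5474, -0.3882, 0.0113]
eef_rot: [-3.142, 0.0, 2.966]
force: [0.4, 1.9, 6.6]
grip_width: 0.0537
```

Run:
```python
from mod import *
st()
R=down(np.radians(90.4)); print(delta([.50,-.1,.2],R),delta([.5611,.1523,.2],R))
```

```text
t16.05 p [ 0.5474 -0.3882  0.0113] rpy [-3.142  0.     2.966] F [0.4 1.9 6.6] w0.0537 q [-0.67  0.76  1.29  0.    1.08 -2.07]
(array([  97.1,  275.5, -188.7]), array([-0.   ,  0.   , -0.183])) (array([  81.1,  534.6, -188.7]), array([-0.   ,  0.   , -0.183]))
```

Request:
play_rows(moves=[{"claw": 0.4, "linear": [0, 0, -40], "turn": [0, 0, 0]}, {"claw": 0.4, "linear": [0, 0, -95], "turn": [0, 0, 0]}, {"claw": 0.4, "linear": [10, 25, -150], "turn": [0, 0, 0]}, {"claw": 0.4, "linear": [25, 65, -189], "turn": [0, 0, 0]}, {"claw": 0.4, "linear": [45, 120, -189], "turn": [0, 0, -0.05]}, {"claw": 0.4, "linear": [65, 175, -189], "turn": [0, 0, -0.1]}, {"claw": 0.4, "linear": [80, 230, -189], "turn": [0, 0, -0.15]}, {"claw": 0.4, "linear": [95, 285, -189], "turn": [0, 0, -0.183]}])

```text
time_s: 17.05
ee_pos: [0.5031, -0.0892, 0.2003]
eef_rot: [3.141, 0.0, -3.134]
force: [0.7, -0.3, -2.2]
grip_width: 0.0537
```

Run:
```python
from mod import *
st()
R=down(np.radians(90.4)); print(delta([.5611,.1523,.2],R))
```

```text
t17.05 p [ 0.5031 -0.0892  0.2003] rpy [ 3.141  0.    -3.134] F [ 0.7 -0.3 -2.2] w0.0537 q [-0.25  0.22  1.64  0.    1.29 -1.83]
(array([-60. , 241. ,   0.3]), array([0.   , 0.   , 0.001]))
```

Request:
play_rows(moves=[{"claw": 0.4, "linear": [-15, 55, 0], "turn": [0, 0, 0]}, {"claw": 0.4, "linear": [-30, 110, 0], "turn": [0, 0, 0]}, {"claw": 0.4, "linear": [-45, 165, 0], "turn": [0, 0, 0]}, {"claw": 0.4, "linear": [-57, 220, 0], "turn": [0, 0, 0]}, {"claw": 0.4, "linear": [-60, 241, 0], "turn": [0, 0, 0.001]}, {"claw": 0.4, "linear": [-60, 241, 0], "turn": [0, 0, 0.001]}])

```text
time_s: 17.8
ee_pos: [0.5608, 0.1531, 0.1999]
eef_rot: [-3.141, -0.001, -3.133]
force: [-0.7, -0.7, -3.6]
grip_width: 0.0539
```

Run:
```python
from mod import *
st()
R=down(np.radians(90.4)); print(delta([.5611,.1523,.0415],R))
shot('side','s9.png',(240,120,420,280),4)
```

```text
t17.80 p [0.5608 0.1531 0.1999] rpy [-3.141e+00 -1.000e-03 -3.133e+00] F [-0.7 -0.7 -3.6] w0.0539 q [ 0.2   0.37  1.43  0.    1.33 -1.38]
(array([ -0.4,  -0.8, 158.4]), array([-0.   , -0.001,  0.002]))
```

View pics/s9.png

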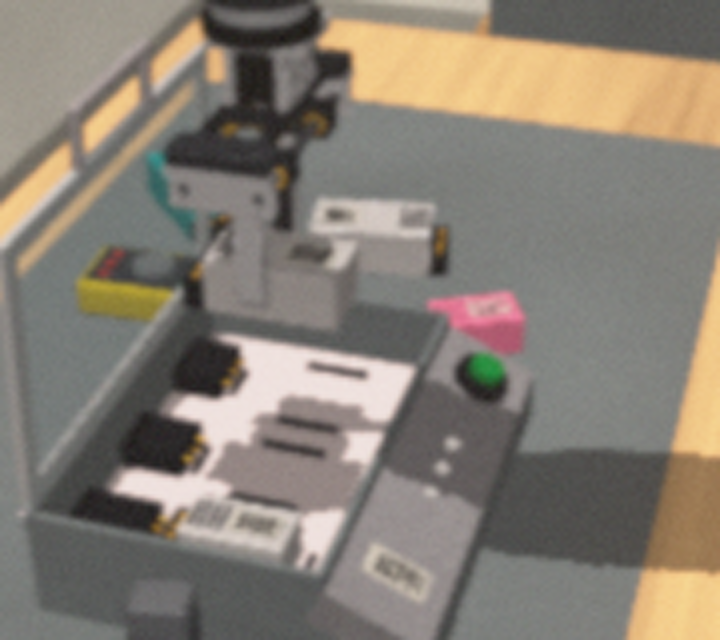

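Request:
play_rows(moves=[{"claw": 0.4, "linear": [0, -1, 45], "turn": [0, 0, 0]}, {"claw": 0.4, "linear": [0, -1, 90], "turn": [0, 0, 0]}, {"claw": 0.4, "linear": [0, -1, 130], "turn": [0, 0, 0]}, {"claw": 0.4, "linear": [0, -1, 148], "turn": [0, 0, 0]}, {"claw": 0.4, "linear": [0, -1, 155], "turn": [0, 0, 0]}, {"claw": 0.4, "linear": [0, -1, 158], "turn": [0, 0, 0]}, {"claw": 0.4, "linear": [0, -1, 159], "turn": [0, 0, 0]}, {"claw": 0.4, "linear": [0, -1, 159], "turn": [0, 0, 0]}])

```text
time_s: 18.85
ee_pos: [0.5611, 0.151, 0.0418]
eef_rot: [-3.142, 0.001, -3.134]
force: [0.3, -0.6, -3.5]
grip_width: 0.0542
```

Request:
play_rows(moves=[{"claw": 0.72, "linear": [0, 0, 0], "turn": [0, 0, 0]}, {"claw": 0.72, "linear": [0, 0, 0], "turn": [0, 0, 0]}, {"claw": 0.72, "linear": [0, 0, -10], "turn": [0, 0, 0]}, {"claw": 0.72, "linear": [0, 0, -50], "turn": [0, 0, 0]}, {"claw": 0.72, "linear": [0, 0, -100], "turn": [0, 0, 0]}, {"claw": 0.8, "linear": [0, 0, -155], "turn": [0, 0, 0]}, {"claw": 0.9, "linear": [0, 0, -180], "turn": [0, 0, 0]}])

```text
time_s: 19.73
ee_pos: [0.5616, 0.1511, 0.2261]
eef_rot: [3.141, 0.005, -3.134]
force: [0.3, 0.8, 0.6]
grip_width: 0.0815
```

Run:
```python
from mod import *
st()
t=shot('top','t10.png',(200,120,440,260),3.3); print(np.round(np.hstack(module(t,(380,145,425,210),.044,118)),1))
R=down(np.radians(101.6)); print(delta([.5977,-.2319,.16],R))
R=down(np.radians(-78.4)); print(delta([.5977,-.2319,.16],R))
```

```text
t19.73 p [0.5616 0.1511 0.2261] rpy [ 3.141  0.005 -3.134] F [0.3 0.8 0.6] w0.0815 q [ 0.2   0.35  1.4  -0.    1.38 -1.38]
[ 605.7 -230.4  112.3   64.9   11.5]
(array([ -32. , -383.5,   67.9]), array([ 0.001,  0.008, -0.195]))
(array([ -32. , -383.5,   67.9]), array([ 1.200e-02, -1.000e-03,  2.947e+00]))
```

View pics/t10.png

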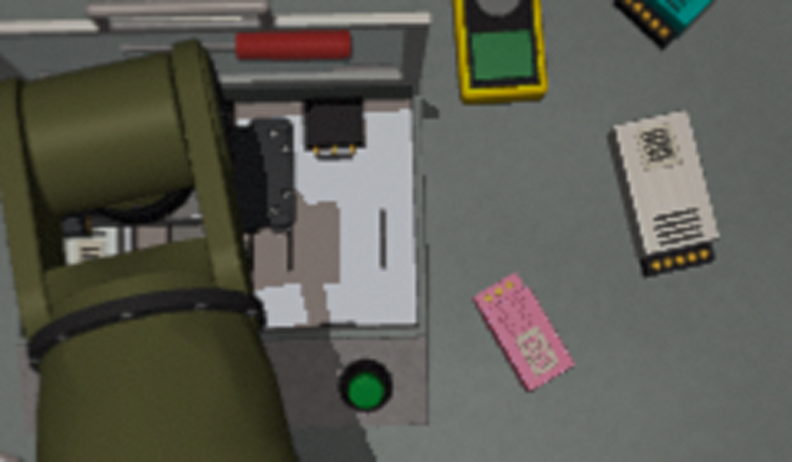

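Request:
play_rows(moves=[{"claw": 1.0, "linear": [-5, -55, 0], "turn": [0, 0, 0]}, {"claw": 1.0, "linear": [-10, -115, 0], "turn": [0, 0, -0.06]}, {"claw": 1.0, "linear": [-15, -175, 0], "turn": [0, 0, -0.12]}, {"claw": 1.0, "linear": [-20, -235, 20], "turn": [0, 0.007, -0.195]}, {"claw": 1.0, "linear": [-25, -290, 40], "turn": [0, 0.007, -0.195]}, {"claw": 1.0, "linear": [-30, -345, 55], "turn": [0, 0.007, -0.195]}, {"claw": 1.0, "linear": [-32, -384, 68], "turn": [0, 0.007, -0.195]}, {"claw": 1.0, "linear": [-32, -384, 68], "turn": [0, 0.007, -0.195]}])

```text
time_s: 20.78
ee_pos: [0.5967, -0.2345, 0.1583]
eef_rot: [3.14, -0.001, -2.942]
force: [0.3, 0.9, 0.2]
grip_width: 0.0938
```

Run:
```python
from mod import *
st()
R=down(np.radians(101.6)); print(delta([.5977,-.2319,.01],R))
```

```text
t20.77 p [ 0.5967 -0.2345  0.1583] rpy [ 3.140e+00 -1.000e-03 -2.942e+00] F [0.3 0.9 0.2] w0.0938 q [-0.43  0.54  1.29  0.    1.31 -2.2 ]
(array([ -1.6,   2.1, 148.3]), array([ 0.002, -0.001, -0.003]))
```

Request:
play_rows(force=35, moves=[{"claw": 1.0, "linear": [-2, 2, 45], "turn": [0, 0, 0]}, {"claw": 1.0, "linear": [-2, 2, 95], "turn": [0, 0, 0]}, {"claw": 1.0, "linear": [-2, 2, 135], "turn": [0, 0, 0]}, {"claw": 1.0, "linear": [-2, 2, 148], "turn": [0, 0, 0]}, {"claw": 1.0, "linear": [-2, 2, 148], "turn": [0, 0, 0]}, {"claw": 0.5, "linear": [-2, 2, 148], "turn": [0, 0, 0]}, {"claw": 0.5, "linear": [-2, 2, 148], "turn": [0, 0, 0]}, {"claw": 0.5, "linear": [-2, 2, 148], "turn": [0, 0, 0]}])

```text
time_s: 21.78
ee_pos: [0.5984, -0.2321, 0.0111]
eef_rot: [3.141, -0.0, -2.942]
force: [1.1, -6.8, 3.2]
grip_width: 0.0675
```

Run:
```python
from mod import *
st()
R0=down(np.radians(10)); print(delta([.5,-.08,.2],R0),delta([.5617,.0473,.2],R0))
```

```text
t21.77 p [ 0.5984 -0.2321  0.0111] rpy [ 3.141 -0.    -2.942] F [ 1.1 -6.8  3.2] w0.0675 q [-0.43  0.71  1.39  0.    1.04 -2.2 ]
(array([  66.3,  168.8, -188.8]), array([ 1.000e-03, -1.000e-03,  1.596e+00])) (array([ -19.4,  281.3, -188.7]), array([ 1.000e-03, -1.000e-03,  1.596e+00]))
```

Request:
play_rows(moves=[{"claw": 0.5, "linear": [0, 0, 0], "turn": [0, 0, 0]}, {"claw": 0.5, "linear": [0, 0, 0], "turn": [0, 0, 0]}, {"claw": 0.5, "linear": [0, 0, 0], "turn": [0, 0, 0]}])

```text
time_s: 22.15
ee_pos: [0.5983, -0.2321, 0.0111]
eef_rot: [3.141, -0.0, -2.942]
force: [-1.9, -0.1, 0.9]
grip_width: 0.0639
```

Request:
play_rows(moves=[{"claw": 0.5, "linear": [0, 0, -40], "turn": [0, 0, 0]}, {"claw": 0.5, "linear": [0, 0, -95], "turn": [0, 0, 0]}, {"claw": 0.5, "linear": [10, 20, -150], "turn": [0, 0, 0.15]}, {"claw": 0.5, "linear": [20, 45, -189], "turn": [0, 0, 0.33]}, {"claw": 0.5, "linear": [30, 75, -189], "turn": [0, 0, 0.51]}, {"claw": 0.5, "linear": [40, 105, -189], "turn": [0, 0, 0.69]}, {"claw": 0.5, "linear": [55, 135, -189], "turn": [0, 0, 0.87]}, {"claw": 0.5, "linear": [66, 165, -189], "turn": [0, 0, 1.05]}])

```text
time_s: 23.15
ee_pos: [0.5, -0.0827, 0.1999]
eef_rot: [-3.142, -0.002, 2.285]
force: [0.9, -0.2, -3.3]
grip_width: 0.0641
```

Run:
```python
from mod import *
st()
R0=down(np.radians(-89.6)); print(delta([.5617,.0473,.2],R0))
```

```text
t23.15 p [ 0.5    -0.0827  0.1999] rpy [-3.142e+00 -2.000e-03  2.285e+00] F [ 0.9 -0.2 -3.3] w0.0641 q [-0.24  0.21  1.65  0.    1.29 -0.95]
(array([ 57.8, 131.8,   0. ]), array([-2.000e-03, -1.000e-03,  2.278e+00]))
```

Request:
play_rows(moves=[{"claw": 0.5, "linear": [0, 0, 0], "turn": [0, 0, 0.18]}, {"claw": 0.5, "linear": [5, 10, 0], "turn": [0, 0, 0.36]}, {"claw": 0.5, "linear": [10, 25, 0], "turn": [0, 0, 0.54]}, {"claw": 0.5, "linear": [20, 40, 0], "turn": [0, 0, 0.72]}, {"claw": 0.5, "linear": [27, 60, 0], "turn": [0, 0, 0.9]}, {"claw": 0.5, "linear": [35, 80, 0], "turn": [0, 0, 1.08]}, {"claw": 0.5, "linear": [45, 100, 0], "turn": [0, 0, 1.26]}, {"claw": 0.5, "linear": [52, 120, 0], "turn": [0, 0, 1.44]}])

```text
time_s: 24.15
ee_pos: [0.5566, 0.0361, 0.1996]
eef_rot: [-3.139, 0.0, 0.839]
force: [0.3, -0.8, -3.3]
grip_width: 0.0638
```

Run:
```python
from mod import *
st()
R0=down(np.radians(-89.6)); print(delta([.5617,.0473,.2],R0))
```

```text
t24.15 p [0.5566 0.0361 0.1996] rpy [-3.139  0.     0.839] F [ 0.3 -0.8 -3.3] w0.0638 q [-0.    0.32  1.5   0.    1.32  0.73]
(array([11.8, -3.7, -0.4]), array([-0.002,  0.001,  0.832]))
```

Request:
play_rows(moves=[{"claw": 0.5, "linear": [4, -1, 0], "turn": [0, 0, 0.18]}, {"claw": 0.5, "linear": [8, -2, 0], "turn": [0, 0, 0.36]}, {"claw": 0.5, "linear": [12, -4, 0], "turn": [0, 0, 0.54]}, {"claw": 0.5, "linear": [12, -4, 0], "turn": [0, 0, 0.72]}, {"claw": 0.5, "linear": [12, -4, 0], "turn": [-0.002, 0.001, 0.832]}, {"claw": 0.5, "linear": [12, -4, 0], "turn": [-0.002, 0.001, 0.832]}])

```text
time_s: 24.9
ee_pos: [0.5614, 0.0477, 0.1991]
eef_rot: [-3.141, 0.001, 0.008]
force: [0.0, 0.2, -4.1]
grip_width: 0.0641
```

Run:
```python
from mod import *
st()
R0=down(np.radians(-89.6)); print(delta([.5612,.0473,.0415],R0))
shot('side','s11.png',(240,120,420,280),4)
```

```text
t24.90 p [0.5614 0.0477 0.1991] rpy [-3.141e+00  1.000e-03  8.000e-03] F [ 0.   0.2 -4.1] w0.0641 q [0.02 0.34 1.49 0.   1.32 1.58]
(array([1.000e-01, 5.000e-01, 1.576e+02]), array([-0.   ,  0.001,  0.001]))
```

View pics/s11.png

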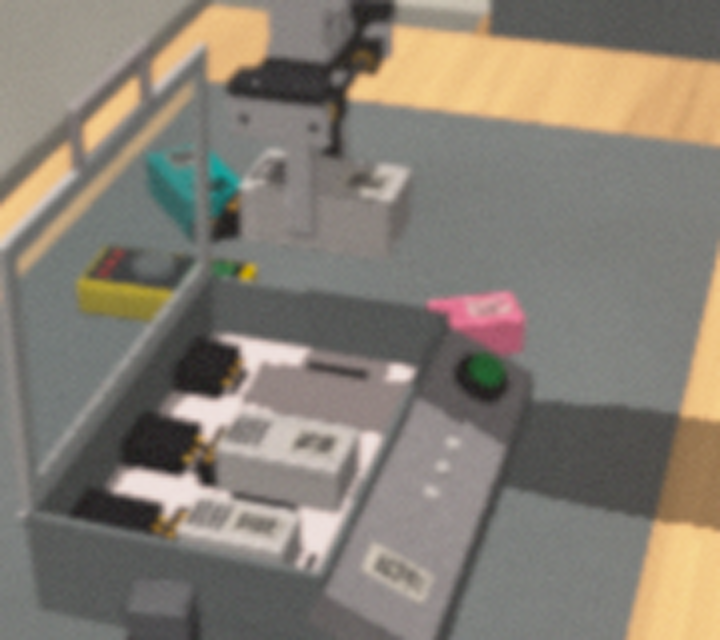

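Request:
play_rows(moves=[{"claw": 0.5, "linear": [0, 0, 45], "turn": [0, 0, 0]}, {"claw": 0.5, "linear": [0, 0, 90], "turn": [0, 0, 0]}, {"claw": 0.5, "linear": [0, 0, 130], "turn": [0, 0, 0]}, {"claw": 0.5, "linear": [0, 0, 148], "turn": [0, 0, 0]}, {"claw": 0.5, "linear": [0, 0, 154], "turn": [0, 0, 0]}, {"claw": 0.5, "linear": [0, 0, 157], "turn": [0, 0, 0]}, {"claw": 0.5, "linear": [0, 0, 158], "turn": [0, 0, 0]}, {"claw": 0.5, "linear": [0, 0, 158], "turn": [0, 0, 0]}])

```text
time_s: 25.95
ee_pos: [0.5616, 0.0478, 0.042]
eef_rot: [-3.141, 0.0, 0.01]
force: [0.5, -1.6, -3.7]
grip_width: 0.0639
```

Request:
play_rows(moves=[{"claw": 0.82, "linear": [0, 0, 0], "turn": [0, 0, 0]}, {"claw": 0.82, "linear": [0, 0, 0], "turn": [0, 0, 0]}, {"claw": 0.82, "linear": [0, 0, -10], "turn": [0, 0, 0]}, {"claw": 0.82, "linear": [0, 0, -50], "turn": [0, 0, 0]}, {"claw": 0.82, "linear": [0, 0, -100], "turn": [0, 0, 0]}, {"claw": 0.8, "linear": [0, 0, -155], "turn": [0, 0, 0]}, {"claw": 0.7, "linear": [0, 0, -210], "turn": [0, 0, 0]}])

```text
time_s: 26.82
ee_pos: [0.5613, 0.0477, 0.2547]
eef_rot: [-3.141, -0.001, 0.01]
force: [0.4, 0.7, -0.5]
grip_width: 0.0685
```

Run:
```python
from mod import *
st()
t=shot('top','t12.png',(130,170,230,245),8); s=shot('side','s12.png',(250,250,320,340),8)
g=t.max(axis=2).astype(int); print(g[195:225,138:190:3])
```

```text
t26.82 p [0.5613 0.0477 0.2547] rpy [-3.141e+00 -1.000e-03  1.000e-02] F [ 0.4  0.7 -0.5] w0.0685 q [0.02 0.3  1.41 0.   1.43 1.58]
[[ 98  99  94  78  62  27  14   9  12   9  15  10  11  31  17 105 102 102]
 [ 97  81  79  91  56  22  17  10   8  14  12  15   6  34  17 106 102 102]
 [ 99  77  88  93  67  29  17  13  17   4   4  11  10  30  14 106 103 102]
 [ 97  80  92  92  89  27  24  25  18  14   8  15  11  33  25 106 103 101]
 [101  98  90  94  92  26  22  24  25  11  12  10   5  28  32 103 102 103]
 [101  91  91  92  93  25  21  22  28  15   5  15   5  30  33 103 104 103]
 [100  83  90  95  93  30  21  24  28  19   5  15  11  12  35 103 105 103]
 [102  85  90  94  96  27  15  23  25  22   5  11   5  14  36 102 105 102]
 [ 99  90  92  95  97  30  19  16  28  22   2  13   8  13  37  97 104 104]
 [101  97  91  95  98  31  19  21  27  24   7  15   5  10  34  65 105 104]
 [100  98  90  95 100  34  21  19  25  22   7  11   8  15  34  52 103 104]
 [101 100  92  95  99  42  23  21  24  23   4  12   5  12  39  45 103 102]
 [101 100  91  93  95  39  22  17  28  26   3  16  10  15  35  42 10
[... 582 characters left out ...]
 12   8  35  19 107 106]
 [100 101 103 103 101  16  16   5  13  17  17  12   8   8  36  26 106 105]
 [102 102 103 105 104  26  14  15  20  12  13  19  10  10  38  37 104 106]
 [101 103 101 102 103  32  12  18  16  11  13  11  18  20  37  37 105 105]
 [103 101 101 100 102  36  13  13  11  12   9  17  31  36  37  37 106 104]
 [102 101 100 100 103  46  15  16   6   8  17  31  36  35  38  38 105 105]
 [104 100 101 102 102  54  27  13  17  19  33  33  36  37  37  36 103 105]
 [104 100 101 102 102  58  29  27  25  32  34  34  36  30  34  44 104 106]
 [103 101  99 101 102  77  27  31  33  32  33  33  32  27  59  87 106 106]
 [101 101 100 102 103  87  28  30  34  30  27  32  57  64 106 104 107 105]]
```

View pics/t12.png

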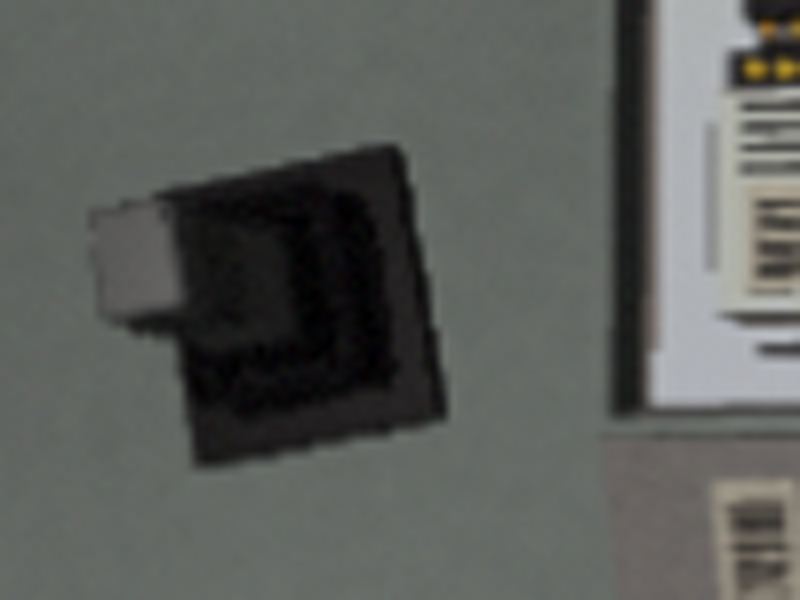

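View pics/s12.png

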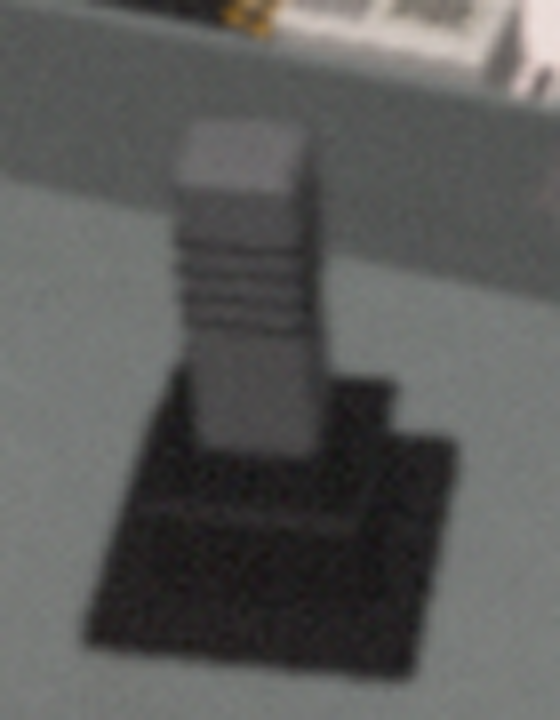

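Run:
```python
from mod import *
f=lambda p:(130+p[0]/8-.45,170+p[1]/8-.45)
fs=lambda p:(250+p[0]/8-.45,250+p[1]/8-.45)
B=[onz('top',f(p),.010)[:2]*1000 for p in((400,145),(446,418),(195,466))]; B=np.array(B); print(B,B[0]-B[1],np.hypot(*(B[0]-B[1])),np.hypot(*(B[2]-B[1])),(B[0]+B[2])/2)
print([np.degrees(np.arctan2(*(B[0]-B[1])[::-1])),np.degrees(np.arctan2(*(B[2]-B[1])[::-1]))])
T=np.array([onz('top',f(p),.165)[:2]*1000 for p in((91,209),(166,195),(184,306),(106,322))]); print(T,T.mean(0),[np.hypot(*(T[i]-T[i-1])) for i in range(4)], np.degrees(np.arctan2(*(T[1]-T[2])[::-1])))
print(tri(f((137,258)),fs((238,157))))
# base front-left corner side
print([onz('side',fs(p),.010) for p in((85,640),(412,675),(457,437))])
```

```text
[[584.39050728 392.86414488]
 [487.61042673 374.62777618]
 [472.14682331 463.10519635]] [96.78008055 18.2363687 ] 98.48324291260532 89.81857776706092 [528.2686653  427.98467062]
[np.float64(10.671178084393787), np.float64(99.91371286654949)]
[[543.64773196 442.6466108 ]
 [547.6146476  419.1730686 ]
 [512.98624034 412.51749168]
 [508.41888484 436.81223899]] [528.16687619 427.78735252] [np.float64(35.70870431170517), np.float64(23.806377357383155), np.float64(35.262207722769624), np.float64(24.720345526610593)] 10.879571956423522
(array([0.52839723, 0.42809794, 0.16406538]), np.float64(0.0003349834922699183))
[array([0.56630055, 0.48096701, 0.01      ]), array([0.47065652, 0.46298253, 0.01      ]), array([0.48949306, 0.37360461, 0.01      ])]
```

Run:
```python
from mod import *
R0=down(np.radians(10.4)); print(delta([.5283,.428,.24],R0))
```

```text
(array([ -31.2, -380.6,   18.9]), array([ 0.009, -0.008, -1.742]))
```

Request:
play_rows(moves=[{"claw": 0.65, "linear": [-10, -40, 0], "turn": [0, 0, -0.17]}, {"claw": 0.65, "linear": [-20, -85, 0], "turn": [0, 0, -0.35]}, {"claw": 0.65, "linear": [-31, -130, 0], "turn": [0, 0, -0.53]}, {"claw": 0.65, "linear": [-31, -175, 0], "turn": [0, 0, -0.71]}, {"claw": 0.65, "linear": [-31, -220, 0], "turn": [0, 0, -0.89]}, {"claw": 0.65, "linear": [-31, -265, 0], "turn": [0, 0, -1.07]}, {"claw": 0.65, "linear": [-31, -310, 0], "turn": [0, 0, -1.25]}, {"claw": 0.65, "linear": [-31, -345, 0], "turn": [0.005, -0.005, -1.43]}])

```text
time_s: 27.92
ee_pos: [0.5281, 0.3941, 0.2588]
eef_rot: [3.138, -0.001, 1.447]
force: [-0.4, -0.1, -0.7]
grip_width: 0.0607
```

Run:
```python
from mod import *
st()
R0=down(np.radians(10.4)); print(delta([.5283,.428,.22],R0))
shot('top','t13.png',(140,110,340,260),4);shot('side','s13.png',(200,100,400,340),2.5)
```

```text
t27.93 p [0.5281 0.3941 0.2588] rpy [ 3.138e+00 -1.000e-03  1.447e+00] F [-0.4 -0.1 -0.7] w0.0607 q [ 0.59  0.52  1.09 -0.    1.53  0.71]
(array([33.6, -4.2, 38.9]), array([ 0.004, -0.001, -0.305]))
```

View pics/t13.png

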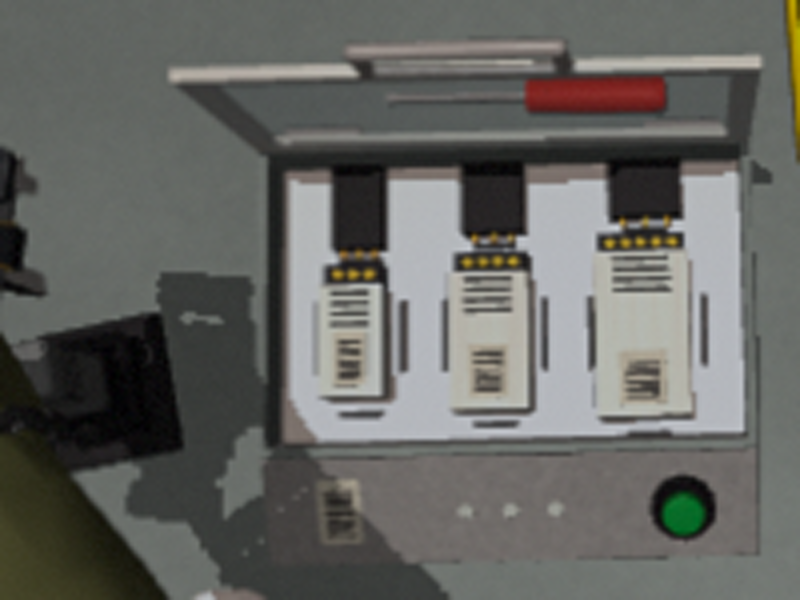

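View pics/s13.png

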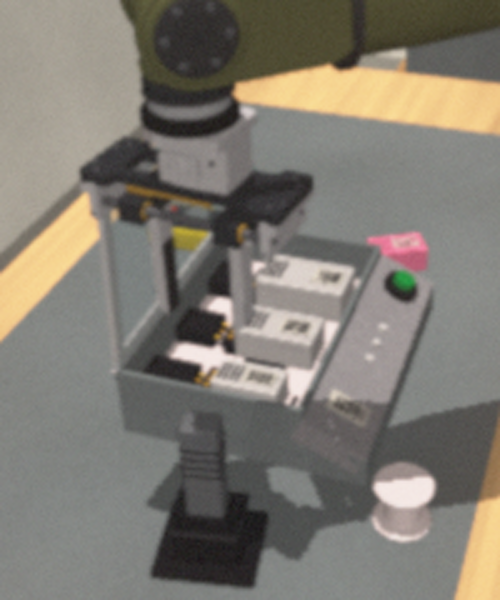

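Run:
```python
from mod import *
for p,z in(((350,361),.066),((488,369),.07),((643,377),.074),((339,511),.055)):
    print(np.round(onz('top',(140+p[0]/4-.4,110+p[1]/4-.4),z)*1000,1))
im=cv2.imread('pics/top5.png')
c=cv2.resize(im[222:252,210:240],None,fx=16,fy=16,interpolation=cv2.INTER_CUBIC); cv2.imwrite('pics/lab_t.png',c)
im=cv2.imread('pics/side5.png')
c=cv2.resize(im[247:280,322:357],None,fx=16,fy=16,interpolation=cv2.INTER_CUBIC); cv2.imwrite('pics/lab_s.png',c)
```

```text
[541.  246.7  66. ]
[533.5 153.5  70. ]
[525.9  50.   74. ]
[441.2 255.6  55. ]
```

View pics/lab_t.png

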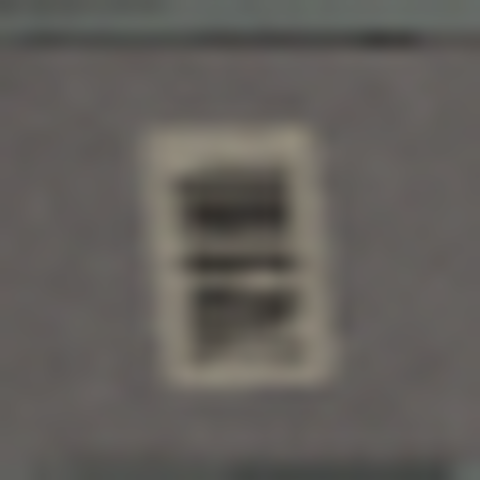

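View pics/lab_s.png

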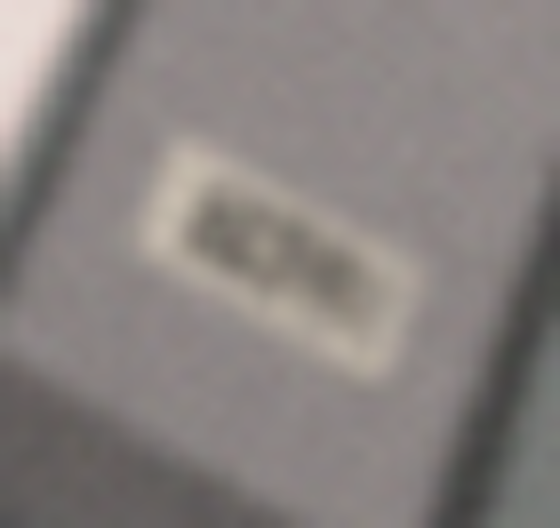

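Request:
play_rows(moves=[{"claw": 0.65, "linear": [17, -2, 0], "turn": [0, 0, -0.15]}, {"claw": 0.65, "linear": [34, -4, 0], "turn": [0.004, -0.001, -0.305]}, {"claw": 0.65, "linear": [34, -4, 30], "turn": [0.004, -0.001, -0.305]}, {"claw": 0.65, "linear": [34, -4, 39], "turn": [0.004, -0.001, -0.305]}, {"claw": 0.65, "linear": [34, -4, 39], "turn": [0.004, -0.001, -0.305]}])

```text
time_s: 28.65
ee_pos: [0.5281, 0.4289, 0.2192]
eef_rot: [-3.14, 0.0, 1.751]
force: [-0.2, 0.5, -0.4]
grip_width: 0.0611
```

Run:
```python
from mod import *
st()
R0=down(np.radians(10.4)); print(delta([.5283,.428,.10],R0))
```

```text
t28.65 p [0.5281 0.4289 0.2192] rpy [-3.14   0.     1.751] F [-0.2  0.5 -0.4] w0.0611 q [0.63 0.6  1.07 0.   1.48 0.45]
(array([ -0.8,   0.2, 119.2]), array([-0.002,  0.   , -0.001]))
```

Request:
play_rows(force=25, moves=[{"claw": 0.65, "linear": [-1, 0, 40], "turn": [0, 0, 0]}, {"claw": 0.65, "linear": [-1, 0, 80], "turn": [0, 0, 0]}, {"claw": 0.65, "linear": [-1, 0, 110], "turn": [0, 0, 0]}, {"claw": 0.65, "linear": [-1, 0, 119], "turn": [-0.002, 0, -0.001]}, {"claw": 0.65, "linear": [-1, 0, 119], "turn": [-0.002, 0, -0.001]}, {"claw": 0.25, "linear": [-1, 0, 119], "turn": [-0.002, 0, -0.001]}, {"claw": 0.25, "linear": [-1, 0, 119], "turn": [-0.002, 0, -0.001]}, {"claw": 0.25, "linear": [-1, 0, 119], "turn": [-0.002, 0, -0.001]}])

```text
time_s: 29.65
ee_pos: [0.5282, 0.4279, 0.1007]
eef_rot: [3.141, 0.0, 1.752]
force: [0.6, -0.4, 4.8]
grip_width: 0.0359
```

Request:
play_rows(moves=[{"claw": 0.25, "linear": [0, 0, 0], "turn": [0, 0, 0]}, {"claw": 0.25, "linear": [0, 0, 0], "turn": [0, 0, 0]}])

```text
time_s: 29.9
ee_pos: [0.5282, 0.4279, 0.1007]
eef_rot: [3.141, 0.0, 1.752]
force: [-0.3, 0.4, -0.1]
grip_width: 0.0362
```

Run:
```python
from mod import *
st()
L,e=tri((224.53,237.53),(339.03,262.8)); print(L,e)
n=Rt(65).as_matrix()[:,2]*-1
for z in(.052,.0565,.058): print(onz('top',(224.53,237.53),z))
```

```text
t29.90 p [0.5282 0.4279 0.1007] rpy [3.141 0.    1.752] F [-0.3  0.4 -0.1] w0.0362 q [ 0.63  0.68  1.21 -0.    1.25  0.45]
[0.44053389 0.25430274 0.05918541] 1.1476663581808205e-05
[0.44076134 0.25572497 0.052     ]
[0.44062241 0.25483506 0.0565    ]
[0.4405761  0.25453843 0.058     ]
```

Request:
play_rows(moves=[{"claw": 0.25, "linear": [0, 0, -15], "turn": [0, 0, 0]}, {"claw": 0.25, "linear": [0, 0, -40], "turn": [0, 0, 0]}, {"claw": 0.25, "linear": [0, 0, -75], "turn": [0, 0, 0]}, {"claw": 0.25, "linear": [0, 0, -115], "turn": [0, 0, 0]}, {"claw": 0.25, "linear": [0, 0, -150], "turn": [0, 0, 0]}, {"claw": 0.25, "linear": [0, 0, -160], "turn": [0, 0, 0]}])

```text
time_s: 30.65
ee_pos: [0.5284, 0.4282, 0.2639]
eef_rot: [3.137, -0.002, 1.752]
force: [-0.1, 1.2, -2.1]
grip_width: 0.036
```

Run:
```python
from mod import *
st()
L=np.array([.4405,.2545,.0575]); R=Rt(65,.0064); n=-R.as_matrix()[:,2]
print(delta(L+n*.22,R),delta(L+n*.1707,R),L+n*.1707)
shot('side','s14.png',(200,130,400,340),2.8)
```

```text
t30.65 p [0.5284 0.4282 0.2639] rpy [ 3.137e+00 -2.000e-03  1.752e+00] F [-0.1  1.2 -2.1] w0.0360 q [ 0.63  0.57  1.   -0.    1.56  0.45]
(array([-138.8, -209.4,    5.9]), array([-0.431, -0.04 ,  0.172])) (array([-142.5, -189.1,   50.6]), array([-0.431, -0.04 ,  0.172])) [0.36836054 0.2540383  0.21220674]
```

View pics/s14.png

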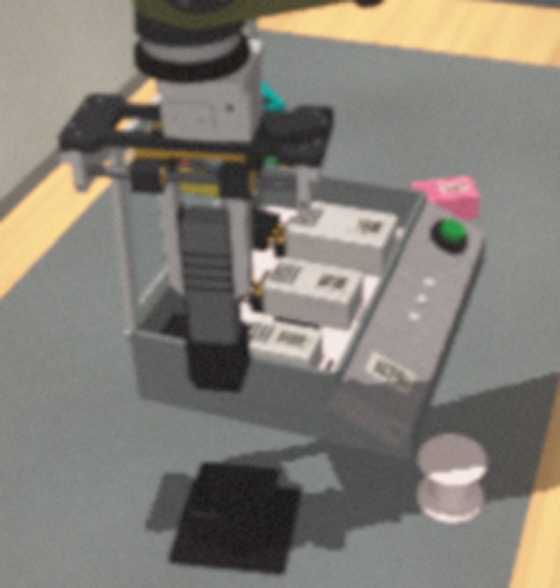

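Scanner is held straight and clear of the holder. To the station label.

Request:
play_rows(moves=[{"claw": 0.25, "linear": [-28, -42, 0], "turn": [-0.05, 0, 0.02]}, {"claw": 0.25, "linear": [-56, -84, 0], "turn": [-0.15, -0.01, 0.05]}, {"claw": 0.25, "linear": [-84, -126, 2], "turn": [-0.25, -0.02, 0.09]}, {"claw": 0.25, "linear": [-112, -168, 4], "turn": [-0.35, -0.03, 0.13]}, {"claw": 0.25, "linear": [-139, -209, 6], "turn": [-0.431, -0.04, 0.172]}, {"claw": 0.25, "linear": [-141, -199, 28], "turn": [-0.431, -0.04, 0.172]}, {"claw": 0.25, "linear": [-142, -189, 50], "turn": [-0.431, -0.04, 0.172]}, {"claw": 0.25, "linear": [-142, -189, 50], "turn": [-0.431, -0.04, 0.172]}])

```text
time_s: 31.7
ee_pos: [0.3675, 0.2536, 0.2104]
eef_rot: [2.709, 0.003, 1.577]
force: [-0.1, 0.6, -1.5]
grip_width: 0.0357
```

Run:
```python
from mod import *
st()
L=np.array([.4405,.2545,.0575]); R=Rt(65,.0064); n=-R.as_matrix()[:,2]
print(delta(L+n*.1707,R))
shot('side','s15.png',(240,150,420,310),4.2);shot('top','t15.png',(140,150,340,300),3.5)
```

```text
t31.70 p [0.3675 0.2536 0.2104] rpy [2.709 0.003 1.577] F [-0.1  0.6 -1.5] w0.0357 q [ 0.68 -0.12  2.03 -0.34  0.92  0.84]
(array([ 0.4,  1.5, -1.3]), array([-0.004,  0.003,  0.001]))
```

View pics/s15.png

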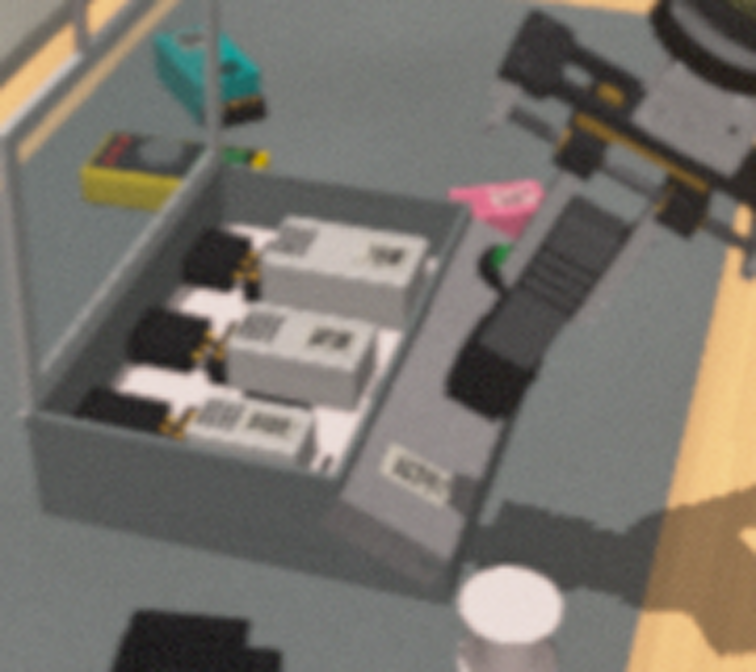

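Request:
play_rows(moves=[{"claw": 0.25, "linear": [0, 1.5, -1], "turn": [-0.004, 0.003, 0]}, {"claw": 0.25, "linear": [0, 1.5, -1], "turn": [-0.004, 0.003, 0]}, {"claw": 0.25, "linear": [0, 1.5, -1], "turn": [-0.004, 0.003, 0]}, {"claw": 0.25, "linear": [0, 1.5, -1], "turn": [-0.004, 0.003, 0]}, {"claw": 0.25, "linear": [0, 1.5, -1], "turn": [-0.004, 0.003, 0]}, {"claw": 0.25, "linear": [0, 1.5, -1], "turn": [-0.004, 0.003, 0]}, {"claw": 0.25, "linear": [0, 1.5, -1], "turn": [-0.004, 0.003, 0]}, {"claw": 0.25, "linear": [0, 1.5, -1], "turn": [-0.004, 0.003, 0]}])

```text
time_s: 32.8
ee_pos: [0.3689, 0.2543, 0.2139]
eef_rot: [2.703, -0.002, 1.578]
force: [0.1, 1.1, -1.5]
grip_width: 0.036
```

Request:
play_rows(moves=[{"claw": 0.25, "linear": [0, 0, 0], "turn": [0, 0, 0]}, {"claw": 0.25, "linear": [0, 0, 0], "turn": [0, 0, 0]}, {"claw": 0.25, "linear": [0, 0, 0], "turn": [0, 0, 0]}, {"claw": 0.25, "linear": [0, 0, 0], "turn": [0, 0, 0]}, {"claw": 0.25, "linear": [0, 0, 0], "turn": [0, 0, 0]}, {"claw": 0.25, "linear": [0, 0, 0], "turn": [0, 0, 0]}, {"claw": 0.25, "linear": [0, 0, 0], "turn": [0, 0, 0]}, {"claw": 0.25, "linear": [0, 0, 0], "turn": [0, 0, 0]}])

```text
time_s: 33.8
ee_pos: [0.3689, 0.2543, 0.2139]
eef_rot: [2.703, -0.002, 1.578]
force: [-0.4, -0.4, -2.1]
grip_width: 0.0361
```

Run:
```python
from mod import *
st()
L=np.array([.4405,.2545,.0575]); R=Rt(65,.0064); n=-R.as_matrix()[:,2]
print('err',delta(L+n*.1707,R))
R=down(.0064)
S=np.array([.541,.2455,.066+.1707])
print(delta(S,R))
# seated pose check of small
shot('top','t16.png',(140,110,340,260),4)
```

```text
t33.80 p [0.3689 0.2543 0.2139] rpy [ 2.703e+00 -2.000e-03  1.578e+00] F [-0.4 -0.4 -2.1] w0.0361 q [ 0.68 -0.13  2.03 -0.34  0.92  0.84]
err (array([-0.2, -1.2,  1.3]), array([ 0.002, -0.002,  0.   ]))
(array([-10. , 165.4,  52.4]), array([ 0.439, -0.002,  0.001]))
```

View pics/t16.png

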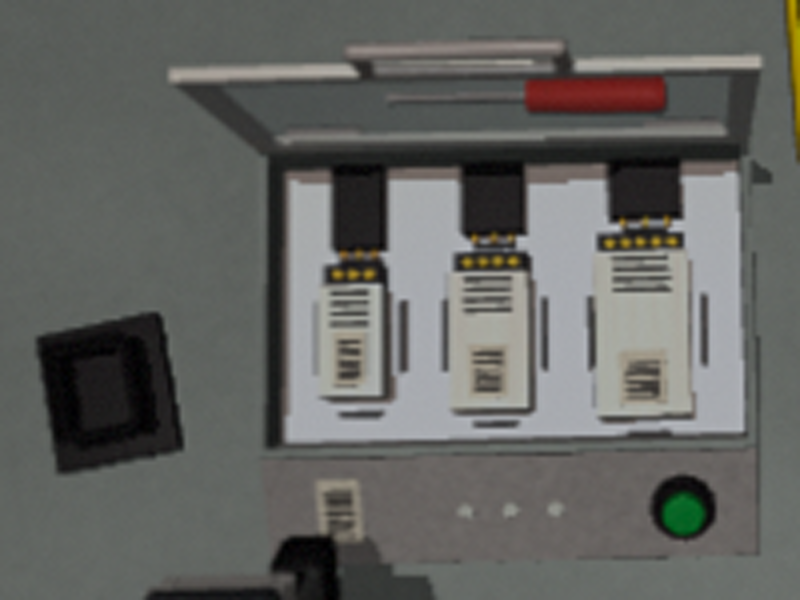

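Request:
play_rows(moves=[{"claw": 0.25, "linear": [0, 17, -36], "turn": [0, 0, 0]}, {"claw": 0.25, "linear": [-2, 55, -18], "turn": [0.1, 0, 0]}, {"claw": 0.25, "linear": [-5, 95, 5], "turn": [0.25, 0, 0]}, {"claw": 0.25, "linear": [-8, 135, 30], "turn": [0.38, 0, 0]}, {"claw": 0.25, "linear": [-10, 165, 50], "turn": [0.439, -0.002, 0.001]}, {"claw": 0.25, "linear": [-10, 165, 52], "turn": [0.439, -0.002, 0.001]}, {"claw": 0.25, "linear": [-10, 165, 52], "turn": [0.439, -0.002, 0.001]}])

```text
time_s: 34.72
ee_pos: [0.5401, 0.2456, 0.2366]
eef_rot: [-3.141, 0.0, 1.577]
force: [-0.2, -0.6, -1.8]
grip_width: 0.0356
```

Run:
```python
from mod import *
st()
print(delta(np.array([.541,.2455,.066+.1707]),down(.0064)))
```

```text
t34.73 p [0.5401 0.2456 0.2366] rpy [-3.141  0.     1.577] F [-0.2 -0.6 -1.8] w0.0356 q [ 0.37  0.38  1.35 -0.    1.42  0.36]
(array([-0.1,  0.9, -0.1]), array([-0.,  0., -0.]))
```

Request:
play_rows(moves=[{"claw": 0.25, "linear": [0, 1, 0], "turn": [0, 0, 0]}, {"claw": 0.25, "linear": [0, 1, 0], "turn": [0, 0, 0]}, {"claw": 0.25, "linear": [0, 1, 0], "turn": [0, 0, 0]}, {"claw": 0.25, "linear": [0, 1, 0], "turn": [0, 0, 0]}, {"claw": 0.25, "linear": [0, 1, 0], "turn": [0, 0, 0]}, {"claw": 0.25, "linear": [0, 1, 0], "turn": [0, 0, 0]}, {"claw": 0.25, "linear": [0, 1, 0], "turn": [0, 0, 0]}, {"claw": 0.25, "linear": [0, 1, 0], "turn": [0, 0, 0]}])

```text
time_s: 35.72
ee_pos: [0.5411, 0.2455, 0.2365]
eef_rot: [-3.141, 0.0, 1.577]
force: [0.3, -0.2, -1.7]
grip_width: 0.0359
```

Request:
play_rows(moves=[{"claw": 0.25, "linear": [0, 0, 0], "turn": [0, 0, 0]}, {"claw": 0.25, "linear": [0, 0, 0], "turn": [0, 0, 0]}, {"claw": 0.25, "linear": [0, 0, 0], "turn": [0, 0, 0]}, {"claw": 0.25, "linear": [0, 0, 0], "turn": [0, 0, 0]}, {"claw": 0.25, "linear": [0, 0, 0], "turn": [0, 0, 0]}, {"claw": 0.25, "linear": [0, 0, 0], "turn": [0, 0, 0]}])

```text
time_s: 36.48
ee_pos: [0.5411, 0.2456, 0.2366]
eef_rot: [-3.141, 0.0, 1.577]
force: [0.5, -0.7, -2.2]
grip_width: 0.0357
```

Run:
```python
from mod import *
st()
print(delta(np.array([.533,.153,.07+.1707]),down(.0064)))
s=shot('side','s17.png',(240,120,420,310),4)
```

```text
t36.48 p [0.5411 0.2456 0.2366] rpy [-3.141  0.     1.577] F [ 0.5 -0.7 -2.2] w0.0357 q [ 0.36  0.38  1.34 -0.    1.42  0.36]
(array([-92.5,  -8.6,  -4.1]), array([-0.,  0., -0.]))
```

View pics/s17.png

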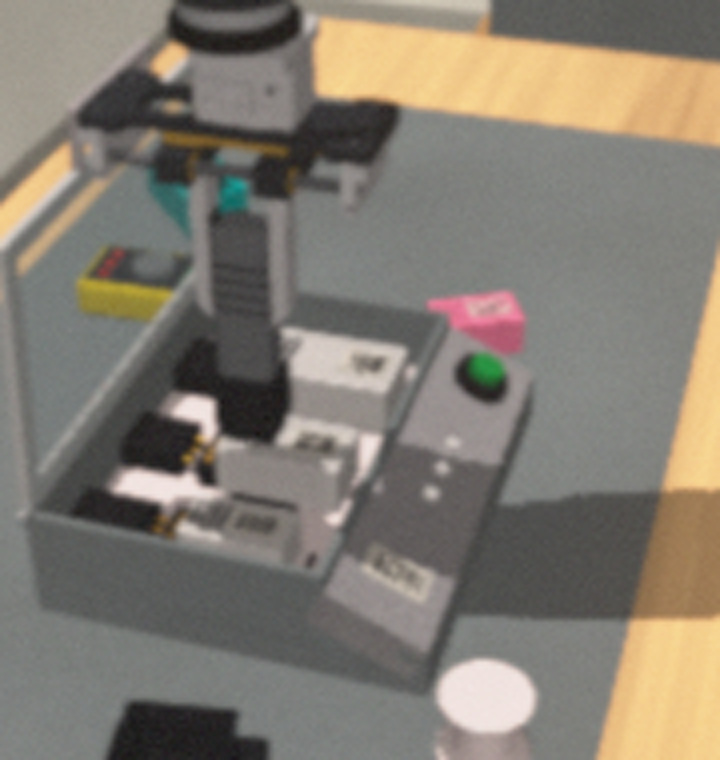

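Request:
play_rows(moves=[{"claw": 0.25, "linear": [-35, -3, -2], "turn": [0, 0, 0]}, {"claw": 0.25, "linear": [-75, -7, -4], "turn": [0, 0, 0]}, {"claw": 0.25, "linear": [-92.5, -8.6, -4], "turn": [0, 0, 0]}, {"claw": 0.25, "linear": [-92.5, -8.6, -4], "turn": [0, 0, 0]}, {"claw": 0.25, "linear": [-92.5, -8.6, -4], "turn": [0, 0, 0]}, {"claw": 0.25, "linear": [-92.5, -8.6, -4], "turn": [0, 0, 0]}, {"claw": 0.25, "linear": [-92.5, -8.6, -4], "turn": [0, 0, 0]}, {"claw": 0.25, "linear": [-92.5, -8.6, -4], "turn": [0, 0, 0]}])

```text
time_s: 37.52
ee_pos: [0.533, 0.1533, 0.2405]
eef_rot: [-3.141, 0.0, 1.577]
force: [0.3, -0.5, -1.6]
grip_width: 0.0361
```

Request:
play_rows(moves=[{"claw": 0.25, "linear": [0, 0, 0], "turn": [0, 0, 0]}, {"claw": 0.25, "linear": [0, 0, 0], "turn": [0, 0, 0]}, {"claw": 0.25, "linear": [0, 0, 0], "turn": [0, 0, 0]}, {"claw": 0.25, "linear": [0, 0, 0], "turn": [0, 0, 0]}, {"claw": 0.25, "linear": [0, 0, 0], "turn": [0, 0, 0]}, {"claw": 0.25, "linear": [0, 0, 0], "turn": [0, 0, 0]}, {"claw": 0.25, "linear": [0, 0, 0], "turn": [0, 0, 0]}, {"claw": 0.25, "linear": [0, 0, 0], "turn": [0, 0, 0]}])

```text
time_s: 38.52
ee_pos: [0.533, 0.1533, 0.2405]
eef_rot: [-3.141, 0.0, 1.577]
force: [0.1, -0.2, -1.8]
grip_width: 0.0356
```

Request:
play_rows(moves=[{"claw": 0.25, "linear": [0, 0, 0], "turn": [0, 0, 0]}, {"claw": 0.25, "linear": [0, 0, 0], "turn": [0, 0, 0]}, {"claw": 0.25, "linear": [0, 0, 0], "turn": [0, 0, 0]}])

```text
time_s: 38.9
ee_pos: [0.533, 0.1533, 0.2405]
eef_rot: [-3.141, 0.0, 1.577]
force: [0.2, -0.2, -2.5]
grip_width: 0.0359
```

Run:
```python
from mod import *
st()
print(delta(np.array([.525,.0485,.074+.1707]),down(.0064)))
```

```text
t38.90 p [0.533  0.1533 0.2405] rpy [-3.141  0.     1.577] F [ 0.2 -0.2 -2.5] w0.0359 q [ 0.21  0.29  1.46 -0.    1.4   0.21]
(array([-104.7,   -8.7,   -4.1]), array([-0.001,  0.   ,  0.   ]))
```

Request:
play_rows(moves=[{"claw": 0.25, "linear": [-35, -3, -2], "turn": [0, 0, 0]}, {"claw": 0.25, "linear": [-80, -7, -4], "turn": [0, 0, 0]}, {"claw": 0.25, "linear": [-105, -8.7, -4], "turn": [0, 0, 0]}, {"claw": 0.25, "linear": [-105, -8.7, -4], "turn": [0, 0, 0]}, {"claw": 0.25, "linear": [-105, -8.7, -4], "turn": [0, 0, 0]}, {"claw": 0.25, "linear": [-105, -8.7, -4], "turn": [0, 0, 0]}, {"claw": 0.25, "linear": [-105, -8.7, -4], "turn": [0, 0, 0]}, {"claw": 0.25, "linear": [-105, -8.7, -4], "turn": [0, 0, 0]}])

```text
time_s: 39.9
ee_pos: [0.525, 0.0486, 0.2445]
eef_rot: [-3.141, 0.0, 1.578]
force: [-0.0, -0.4, -2.0]
grip_width: 0.0358
```

Request:
play_rows(moves=[{"claw": 0.25, "linear": [0, 0, 0], "turn": [0, 0, 0]}, {"claw": 0.25, "linear": [0, 0, 0], "turn": [0, 0, 0]}, {"claw": 0.25, "linear": [0, 0, 0], "turn": [0, 0, 0]}, {"claw": 0.25, "linear": [0, 0, 0], "turn": [0, 0, 0]}, {"claw": 0.25, "linear": [0, 0, 0], "turn": [0, 0, 0]}, {"claw": 0.25, "linear": [0, 0, 0], "turn": [0, 0, 0]}, {"claw": 0.25, "linear": [0, 0, 0], "turn": [0, 0, 0]}, {"claw": 0.25, "linear": [0, 0, 0], "turn": [0, 0, 0]}])

```text
time_s: 40.9
ee_pos: [0.525, 0.0486, 0.2445]
eef_rot: [-3.141, 0.0, 1.578]
force: [-0.4, -0.2, -2.1]
grip_width: 0.036
```

Request:
play_rows(moves=[{"claw": 0.25, "linear": [0, 0, 0], "turn": [0, 0, 0]}, {"claw": 0.25, "linear": [0, 0, 0], "turn": [0, 0, 0]}, {"claw": 0.25, "linear": [0, 0, 0], "turn": [0, 0, 0]}])

```text
time_s: 41.28
ee_pos: [0.525, 0.0486, 0.2445]
eef_rot: [-3.141, 0.0, 1.578]
force: [-0.0, 0.5, -2.0]
grip_width: 0.0359
```

Run:
```python
from mod import *
st()
shot('side','s18.png',(240,120,420,310),3)
print(delta([.5283,.428,.262],down(np.radians(10.4))))
```

```text
t41.27 p [0.525  0.0486 0.2445] rpy [-3.141  0.     1.578] F [-0.   0.5 -2. ] w0.0359 q [ 0.02  0.22  1.53 -0.    1.39  0.02]
(array([379.4,   5.9, -17.6]), array([-0.001,  0.   , -0.175]))
```

View pics/s18.png

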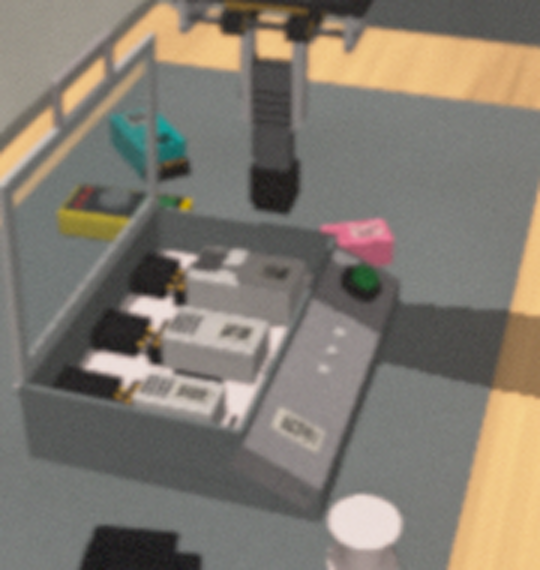

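Run:
```python
from mod import *
f=lambda p:(140+p[0]/4-.4,110+p[1]/4-.4)
B=np.array([onz('top',f(p),.01)[:2] for p in((38,338),(158,313),(183,448),(60,472))])*1000
print(B,B.mean(0),np.degrees(np.arctan2(*(B[1]-B[2])[::-1])),np.degrees(np.arctan2(*(B[0]-B[3])[::-1])))
```

```text
[[567.58115517 479.55949886]
 [583.91347986 394.13759592]
 [488.16842048 374.49641153]
 [472.67900046 461.20177957]] [528.08551399 427.34882147] 11.592848561098391 10.947987296248192
```

Request:
play_rows(moves=[{"claw": 0.25, "linear": [50, 1, -10], "turn": [0, 0, 0]}, {"claw": 0.25, "linear": [110, 2, -18], "turn": [0, 0, -0.03]}, {"claw": 0.25, "linear": [170, 3, -18], "turn": [0, 0, -0.07]}, {"claw": 0.25, "linear": [230, 4, -18], "turn": [0, 0, -0.11]}, {"claw": 0.25, "linear": [290, 5, -18], "turn": [0, 0, -0.15]}, {"claw": 0.25, "linear": [345, 6, -18], "turn": [0, 0, -0.175]}, {"claw": 0.25, "linear": [379, 6, -18], "turn": [0, 0, -0.175]}, {"claw": 0.25, "linear": [379, 6, -18], "turn": [0, 0, -0.175]}])

```text
time_s: 42.32
ee_pos: [0.5276, 0.4296, 0.2612]
eef_rot: [-3.14, 0.001, 1.755]
force: [-0.8, -0.6, -1.8]
grip_width: 0.0358
```

Run:
```python
from mod import *
st()
print(delta([.5283,.428,.101],down(np.radians(10.4))))
shot('side','s19.png',(200,130,400,340),3)
```

```text
t42.33 p [0.5276 0.4296 0.2612] rpy [-3.140e+00  1.000e-03  1.755e+00] F [-0.8 -0.6 -1.8] w0.0358 q [0.63 0.58 1.   0.   1.57 0.44]
(array([ -1.6,   0.7, 160.2]), array([-0.002,  0.001,  0.003]))
```

View pics/s19.png

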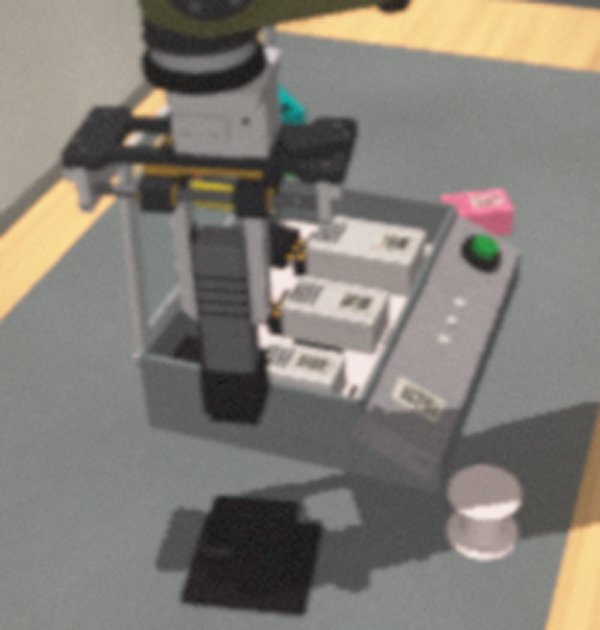

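Request:
play_rows(moves=[{"claw": 0.25, "linear": [-1.6, 0.7, 45], "turn": [0, 0, 0]}, {"claw": 0.25, "linear": [-1.6, 0.7, 90], "turn": [0, 0, 0.003]}, {"claw": 0.25, "linear": [-1.6, 0.7, 120], "turn": [0, 0, 0.003]}, {"claw": 0.25, "linear": [-1.6, 0.7, 140], "turn": [0, 0, 0.003]}, {"claw": 0.25, "linear": [-1.6, 0.7, 152], "turn": [0, 0, 0.003]}, {"claw": 0.25, "linear": [-1.6, 0.7, 158], "turn": [0, 0, 0.003]}, {"claw": 0.25, "linear": [-1.6, 0.7, 160], "turn": [0, 0, 0.003]}, {"claw": 0.25, "linear": [-1.6, 0.7, 160], "turn": [0, 0, 0.003]}])

```text
time_s: 43.38
ee_pos: [0.529, 0.4267, 0.1022]
eef_rot: [-3.141, 0.0, 1.751]
force: [0.3, 0.2, -1.9]
grip_width: 0.0359
```

Request:
play_rows(moves=[{"claw": 0.25, "linear": [0, 0, 1.3], "turn": [0, 0, 0]}, {"claw": 0.25, "linear": [0, 0, 1.3], "turn": [0, 0, 0]}, {"claw": 0.6, "linear": [0, 0, 1.3], "turn": [0, 0, 0]}, {"claw": 0.6, "linear": [0, 0, 1.3], "turn": [0, 0, 0]}, {"claw": 0.6, "linear": [0, 0, -30], "turn": [0, 0, 0]}, {"claw": 0.6, "linear": [0, 0, -80], "turn": [0, 0, 0]}, {"claw": 0.6, "linear": [0, 0, -130], "turn": [0, 0, 0]}, {"claw": 0.6, "linear": [0, 0, -180], "turn": [0, 0, 0]}])

```text
time_s: 44.38
ee_pos: [0.5289, 0.4267, 0.2842]
eef_rot: [-3.141, 0.0, 1.751]
force: [0.6, -0.8, -0.3]
grip_width: 0.0564
```

Run:
```python
from mod import *
st()
shot('side','s20.png',(200,60,400,340),2.1)
shot('top','t20.png',(140,90,340,260),4)
```

```text
t44.38 p [0.5289 0.4267 0.2842] rpy [-3.141  0.     1.751] F [ 0.6 -0.8 -0.3] w0.0564 q [ 0.62  0.57  0.96 -0.    1.61  0.44]
```

View pics/s20.png

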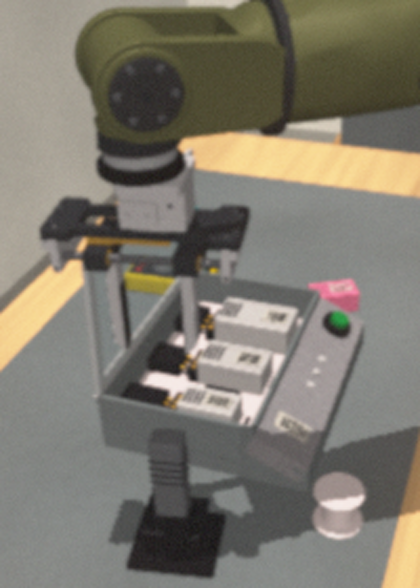

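View pics/t20.png

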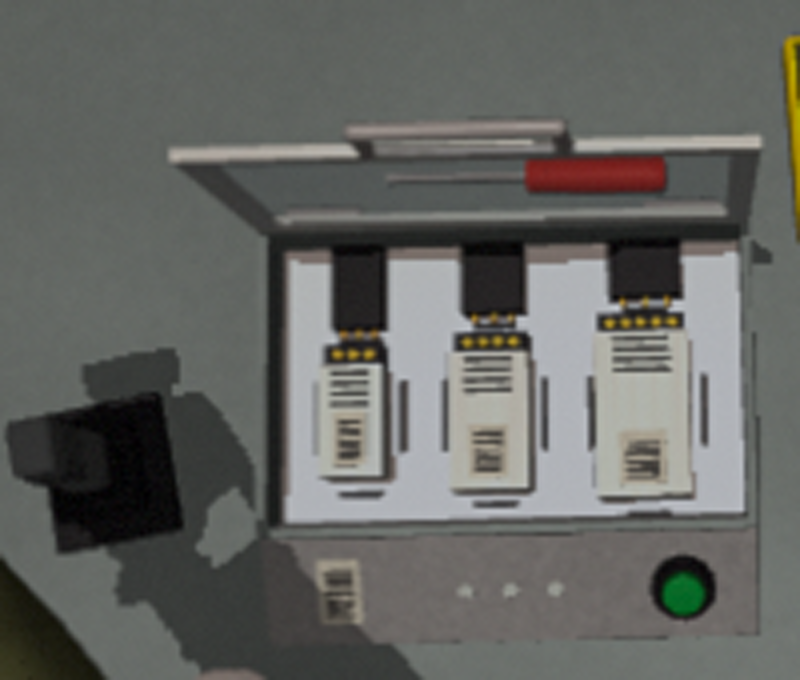

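Run:
```python
from mod import *
f=lambda p:(140+p[0]/4-.4,90+p[1]/4-.4)
for p in((348,135),(566,126),(456,131)):
    c,v=ray('top',f(p))
    best=min(((abs(np.hypot((c+v*s)[0]-.681,(c+v*s)[2]-.087)-.247),s) for s in np.arange(.8,1.05,.0005)))
    b=c+v*best[1]; print(b,best[0],np.pi-np.arctan2(b[2]-.087,b[0]-.681))
b=np.array([.69,.138,.334])
R=Rt(50); d=R.as_matrix()[:,2]
print(delta([.45,.25,.40],R)); print(delta(b-.08*d,R), b-.08*d)
```

```text
[0.674358   0.19777556 0.33400924] 9.8523421800778e-05 1.543913128768677
[0.67708711 0.08138585 0.33411982] 0.0001507985667914824 1.5549636671835
[0.67548589 0.14009968 0.33383804] 0.0001003728574504037 1.5484610564877441
(array([-159.9, -109.7, -112.5]), array([-0.688, -0.067,  0.171]))
(array([-303.9,   55.7, -107. ]), array([-0.688, -0.067,  0.171])) [0.63857699 0.138      0.39528356]
```

Request:
play_rows(moves=[{"claw": 0.5, "linear": [-10, -15, -50], "turn": [0, 0, 0]}, {"claw": 0.5, "linear": [-45, -40, -95], "turn": [-0.12, -0.01, 0.03]}, {"claw": 0.5, "linear": [-95, -70, -115], "turn": [-0.28, -0.03, 0.07]}, {"claw": 0.5, "linear": [-145, -85, -115], "turn": [-0.44, -0.04, 0.11]}, {"claw": 0.5, "linear": [-190, -85, -115], "turn": [-0.58, -0.055, 0.14]}, {"claw": 0.5, "linear": [-235, -60, -115], "turn": [-0.688, -0.067, 0.171]}, {"claw": 0.5, "linear": [-280, -30, -115], "turn": [-0.688, -0.067, 0.171]}, {"claw": 0.5, "linear": [-304, 0, -112], "turn": [-0.688, -0.067, 0.171]}])

```text
time_s: 45.48
ee_pos: [0.5845, 0.126, 0.4003]
eef_rot: [2.442, -0.0, 1.57]
force: [1.0, 0.8, 0.6]
grip_width: 0.0471
```

Run:
```python
from mod import *
st()
b=np.array([.6757,.139,.334])
R=Rt(50); d=R.as_matrix()[:,2]
print(delta(b-.08*d,R), delta(b+.017*d,R))
shot('side','s21.png',(200,60,400,260),3)
```

```text
t45.48 p [0.5845 0.126  0.4003] rpy [ 2.442 -0.     1.57 ] F [1.  0.8 0.6] w0.0471 q [ 0.21 -0.05  1.61 -0.17  0.9   0.27]
(array([13. , 27.2, 29.4]), array([ 0.001,  0.   , -0.001])) (array([ 13. ,  27.1, 126.4]), array([ 0.001,  0.   , -0.001]))
```

View pics/s21.png

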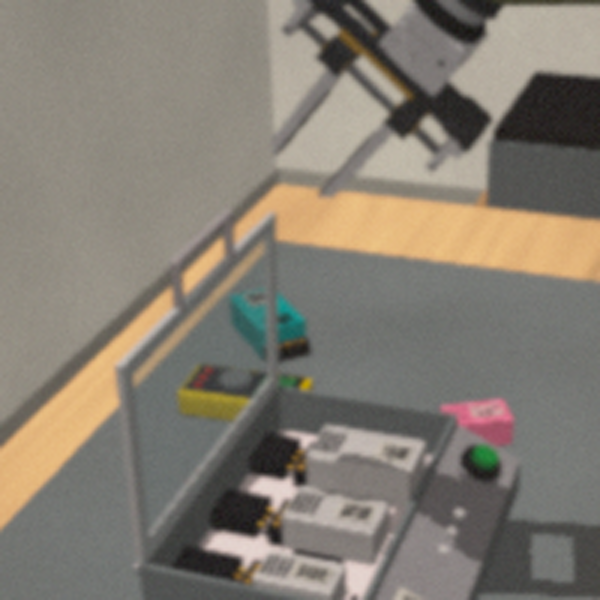

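Run:
```python
from mod import *
f=lambda p:(140+p[0]/4-.4,90+p[1]/4-.4)
g=lambda p:(200+p[0]/3-.4,60+p[1]/3-.4)
print(tri(f((350,132)),g((177,264))),tri(f((564,124)),g((229,216))))
```

```text
(array([0.67481062, 0.19621117, 0.33475591]), np.float64(0.0019440726237085822)) (array([0.67759286, 0.08219895, 0.33229478]), np.float64(0.0023276709602886394))
```

Request:
play_rows(moves=[{"claw": 0.5, "linear": [7, 14, 0], "turn": [0, 0, 0]}, {"claw": 0.5, "linear": [13, 27, 20], "turn": [0, 0, 0]}, {"claw": 0.5, "linear": [13, 27, 30], "turn": [0, 0, 0]}, {"claw": 0.5, "linear": [13, 27, 30], "turn": [0, 0, 0]}])

```text
time_s: 46.02
ee_pos: [0.6267, 0.1375, 0.3915]
eef_rot: [2.447, 0.001, 1.569]
force: [0.2, 0.9, 0.3]
grip_width: 0.0472
```

Run:
```python
from mod import *
st()
shot('side','s22.png',(220,80,340,180),6)
```

```text
t46.02 p [0.6267 0.1375 0.3915] rpy [2.447e+00 1.000e-03 1.569e+00] F [0.2 0.9 0.3] w0.0472 q [ 0.22  0.06  1.52 -0.18  0.89  0.29]
```

View pics/s22.png

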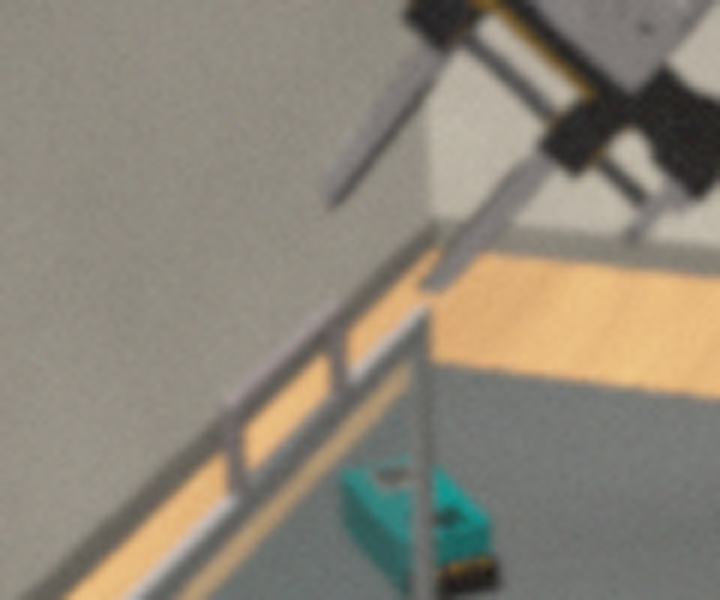

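Run:
```python
from mod import *
b=np.array([.6757,.139,.3335]); R=Rt(50); d=R.as_matrix()[:,2]
print(delta(b+.017*d,R))
```

```text
(array([ 1.6, -0. , 93.7]), array([-0.002,  0.002, -0.001]))
```

Request:
play_rows(moves=[{"claw": 0.5, "linear": [1, 0, 30], "turn": [0, 0, 0]}, {"claw": 0.5, "linear": [1, 0, 65], "turn": [0, 0, 0]}, {"claw": 0.5, "linear": [1, 0, 94], "turn": [0, 0, 0]}, {"claw": 0.5, "linear": [1, 0, 94], "turn": [0, 0, 0]}, {"claw": 0.28, "linear": [1, 0, 94], "turn": [0, 0, 0]}, {"claw": 0.28, "linear": [1, 0, 94], "turn": [0, 0, 0]}])

```text
time_s: 46.82
ee_pos: [0.6865, 0.1385, 0.3221]
eef_rot: [2.443, 0.0, 1.569]
force: [0.4, 0.1, 0.0]
grip_width: 0.0303
```

Run:
```python
from mod import *
st()
R0=Ro.from_euler('xyz',get_obs()['eef_rot']); d=R0.as_matrix()[:,2]
H=np.array([.681,.139,.087])
for th in np.arange(1.55,.24,-.1):
    b=H+.247*np.array([-np.cos(th),0,np.sin(th)]); print(round(th,2),delta(b+.018*d,R0)[0])
shot('side','s23.png',(220,80,340,180),6)
```

```text
t46.83 p [0.6865 0.1385 0.3221] rpy [2.443 0.    1.569] F [0.4 0.1 0. ] w0.0303 q [ 0.2   0.22  1.5  -0.19  0.74  0.29]
1.55 [ 0.5 -0.5  2.1]
1.45 [  0.5 -20.5 -12.4]
1.35 [  0.4 -41.8 -24.8]
1.25 [  0.4 -64.3 -35.1]
1.15 [  0.4 -87.7 -43. ]
1.05 [   0.3 -111.7  -48.6]
0.95 [   0.3 -136.2  -51.7]
0.85 [   0.3 -160.9  -52.4]
0.75 [   0.3 -185.5  -50.6]
0.65 [   0.3 -209.9  -46.4]
0.55 [ 2.000e-01 -2.336e+02 -3.970e+01]
0.45 [ 2.000e-01 -2.566e+02 -3.080e+01]
0.35 [ 2.000e-01 -2.786e+02 -1.950e+01]
0.25 [ 2.000e-01 -2.994e+02 -6.100e+00]
```

View pics/s23.png

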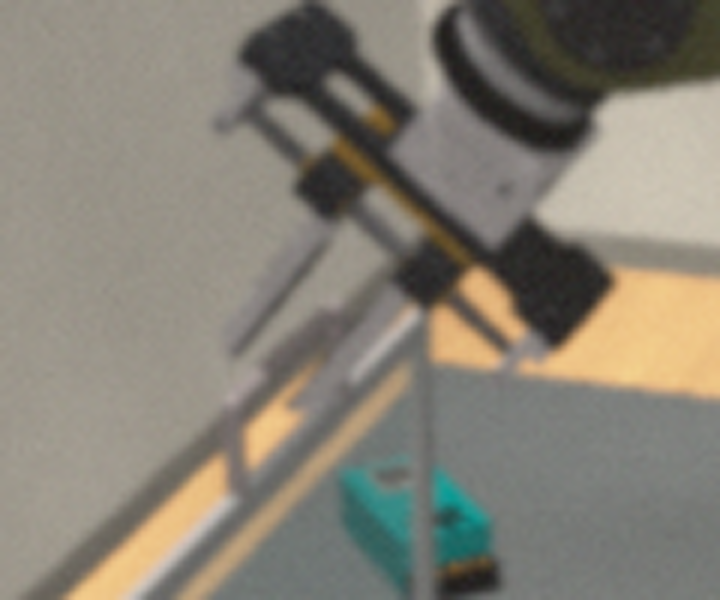

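Request:
play_rows(moves=[{"claw": 0.28, "linear": [0, -10, -6], "turn": [0, 0, 0]}, {"claw": 0.28, "linear": [0, -21, -12], "turn": [0, 0, 0]}, {"claw": 0.28, "linear": [0, -31, -19], "turn": [0, 0, 0]}, {"claw": 0.28, "linear": [0, -42, -25], "turn": [0, 0, 0]}, {"claw": 0.28, "linear": [0, -53, -30], "turn": [0, 0, 0]}, {"claw": 0.28, "linear": [0, -64, -35], "turn": [0, 0, 0]}, {"claw": 0.28, "linear": [0, -76, -39], "turn": [0, 0, 0]}, {"claw": 0.28, "linear": [0, -88, -43], "turn": [0, 0, 0]}])

```text
time_s: 47.88
ee_pos: [0.5906, 0.1386, 0.2978]
eef_rot: [2.444, 0.0, 1.569]
force: [0.4, -0.6, 2.2]
grip_width: 0.0263
```

Run:
```python
from mod import *
st()
R0=Ro.from_euler('xyz',get_obs()['eef_rot']); d=R0.as_matrix()[:,2]
H=np.array([.681,.139,.087])
for th in np.arange(1.15,.24,-.1):
    b=H+.247*np.array([-np.cos(th),0,np.sin(th)]); print(round(th,2),delta(b+.018*d,R0)[0])
shot('side','s24.png',(220,80,400,260),4)
```

```text
t47.88 p [0.5906 0.1386 0.2978] rpy [2.444 0.    1.569] F [ 0.4 -0.6  2.2] w0.0263 q [ 0.24  0.03  1.77 -0.25  0.68  0.38]
1.15 [0.4 1.4 0. ]
1.05 [  0.4 -22.6  -5.5]
0.95 [  0.3 -47.1  -8.7]
0.85 [  0.3 -71.8  -9.3]
0.75 [  0.3 -96.4  -7.5]
0.65 [   0.3 -120.8   -3.3]
0.55 [   0.3 -144.5    3.4]
0.45 [   0.3 -167.5   12.4]
0.35 [   0.3 -189.5   23.6]
0.25 [   0.3 -210.3   37. ]
```

View pics/s24.png

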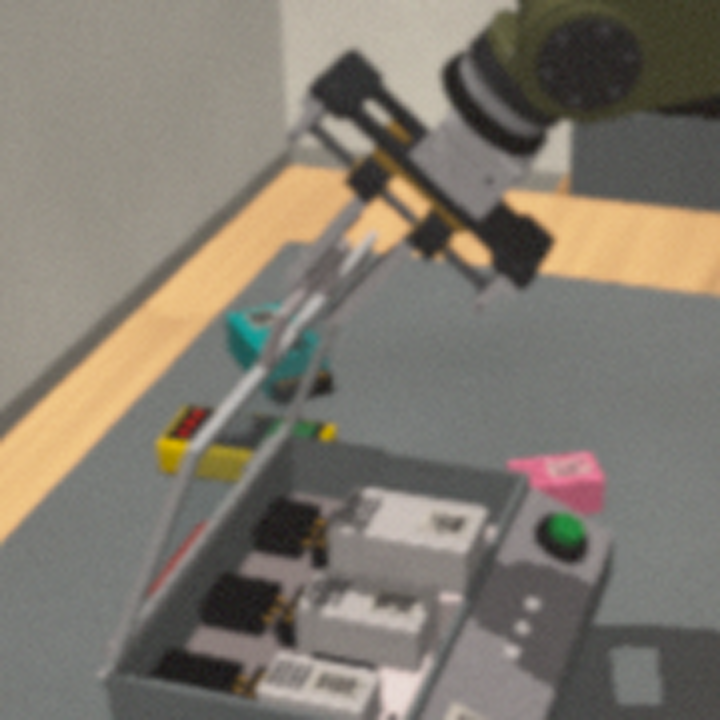

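Request:
play_rows(moves=[{"claw": 0.28, "linear": [0, -11, -3], "turn": [0, 0, 0]}, {"claw": 0.28, "linear": [0, -23, -5.5], "turn": [0, 0, 0]}, {"claw": 0.28, "linear": [0, -35, -7], "turn": [0, 0, 0]}, {"claw": 0.28, "linear": [0, -47, -8.7], "turn": [0, 0, 0]}, {"claw": 0.28, "linear": [0, -59, -9], "turn": [0, 0, 0]}, {"claw": 0.28, "linear": [0, -72, -9.3], "turn": [0, 0, 0]}, {"claw": 0.28, "linear": [0, -84, -8.5], "turn": [0, 0, 0]}, {"claw": 0.28, "linear": [0, -96, -7.5], "turn": [0, 0, 0]}])

```text
time_s: 48.92
ee_pos: [0.5105, 0.1387, 0.2405]
eef_rot: [2.445, 0.001, 1.569]
force: [-0.2, -0.3, 1.2]
grip_width: 0.0263
```

Run:
```python
from mod import *
st()
R0=Ro.from_euler('xyz',get_obs()['eef_rot']); d=R0.as_matrix()[:,2]
H=np.array([.681,.139,.087])
for th in np.arange(.75,.24,-.1):
    b=H+.247*np.array([-np.cos(th),0,np.sin(th)]); print(round(th,2),delta(b+.018*d,R0)[0])
```

```text
t48.92 p [0.5105 0.1387 0.2405] rpy [2.445e+00 1.000e-03 1.569e+00] F [-0.2 -0.3  1.2] w0.0263 q [ 0.29 -0.1   2.03 -0.35  0.57  0.53]
0.75 [0.3 1.7 0. ]
0.65 [  0.3 -22.6   4.3]
0.55 [  0.3 -46.3  11. ]
0.45 [  0.3 -69.3  20. ]
0.35 [  0.3 -91.3  31.3]
0.25 [   0.3 -112.    44.7]
```

Request:
play_rows(moves=[{"claw": 0.28, "linear": [0, -11, 2], "turn": [0, 0, 0]}, {"claw": 0.28, "linear": [0, -23, 4.3], "turn": [0, 0, 0]}, {"claw": 0.28, "linear": [0, -35, 7.5], "turn": [0, 0, 0]}, {"claw": 0.28, "linear": [0, -46, 11], "turn": [0, 0, 0]}, {"claw": 0.28, "linear": [0, -58, 15], "turn": [0, 0, 0]}, {"claw": 0.28, "linear": [0, -69, 20], "turn": [0, 0, 0]}, {"claw": 0.28, "linear": [0, -80, 25.5], "turn": [0, 0, 0]}, {"claw": 0.28, "linear": [0, -91, 31], "turn": [0, 0, 0]}])

```text
time_s: 49.92
ee_pos: [0.4601, 0.1387, 0.1576]
eef_rot: [2.446, 0.001, 1.569]
force: [1.0, -0.7, -0.1]
grip_width: 0.0265
```

Run:
```python
from mod import *
st()
shot('side','s25.png',(220,120,400,280),4.4)
```

```text
t49.92 p [0.4601 0.1387 0.1576] rpy [2.446e+00 1.000e-03 1.569e+00] F [ 1.  -0.7 -0.1] w0.0265 q [ 0.34 -0.09  2.23 -0.6   0.39  0.83]
```

View pics/s25.png

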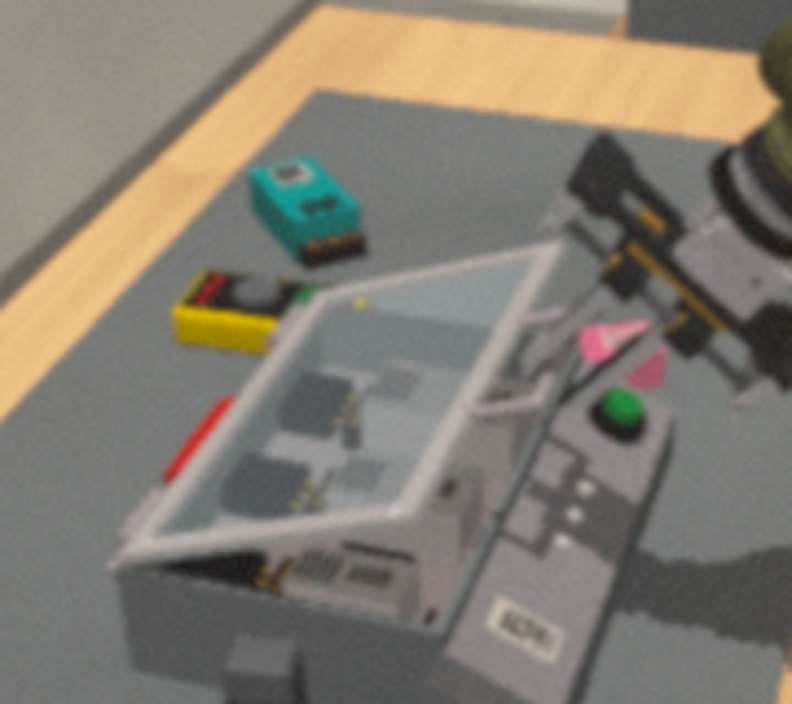

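Request:
play_rows(moves=[{"claw": 0.32, "linear": [0, 0, -30], "turn": [0, 0, 0]}, {"claw": 0.32, "linear": [0, 0, -70], "turn": [0, 0, 0]}, {"claw": 0.2, "linear": [0, 0, -110], "turn": [0, 0, 0]}, {"claw": 0.0, "linear": [0, 0, -130], "turn": [0, 0, 0]}, {"claw": 0.0, "linear": [0, 0, -130], "turn": [0, 0, 0]}])

```text
time_s: 50.6
ee_pos: [0.3759, 0.139, 0.2569]
eef_rot: [2.445, 0.0, 1.57]
force: [0.8, 0.3, 0.5]
grip_width: 0.0038
```

Run:
```python
from mod import *
st()
print(delta([.447,.139,.235],down(0)))
shot('side','s26.png',(220,120,400,280),4.4)
```

```text
t50.60 p [0.3759 0.139  0.2569] rpy [2.445 0.    1.57 ] F [0.8 0.3 0.5] w0.0038 q [ 0.45 -0.45  2.24 -0.42  0.75  0.68]
(array([ 0. , 40.5, 62.4]), array([ 0.696,  0.   , -0.   ]))
```

View pics/s26.png

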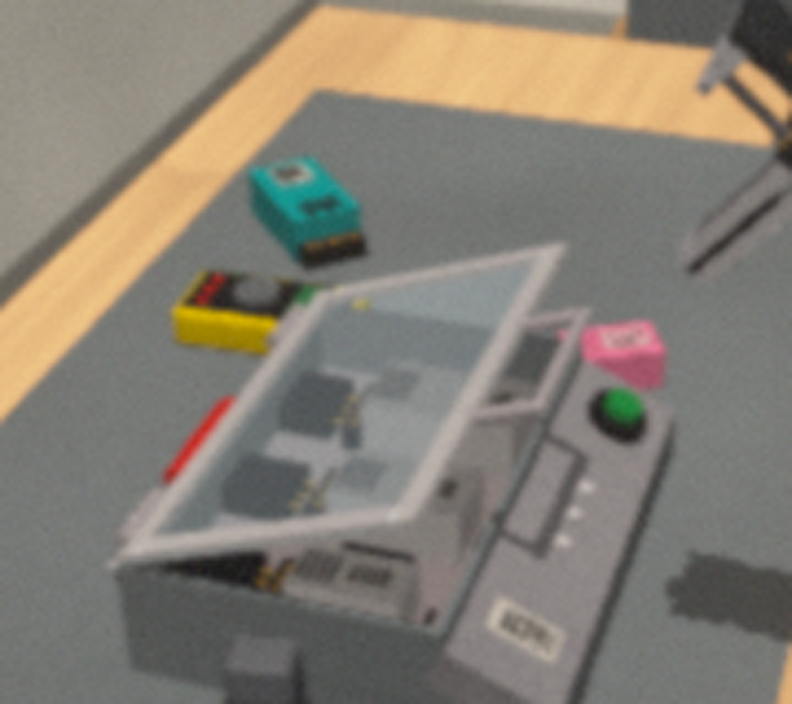

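Request:
play_rows(moves=[{"claw": 0.0, "linear": [0, 10, 0], "turn": [0.17, 0, 0]}, {"claw": 0.0, "linear": [0, 25, 15], "turn": [0.35, 0, 0]}, {"claw": 0.0, "linear": [0, 35, 40], "turn": [0.53, 0, 0]}, {"claw": 0.0, "linear": [0, 40, 62], "turn": [0.696, 0, 0]}, {"claw": 0.0, "linear": [0, 40, 62], "turn": [0.696, 0, 0]}, {"claw": 0.0, "linear": [0, 40, 62], "turn": [0.696, 0, 0]}])

```text
time_s: 51.4
ee_pos: [0.4464, 0.1384, 0.2327]
eef_rot: [-3.14, 0.002, 1.569]
force: [-0.4, 0.1, 0.3]
grip_width: 0.0003
```

Run:
```python
from mod import *
st()
for th in (.35,.25,.15,.05,0): print(th,.681-.247*np.cos(th), .087+.247*np.sin(th)+.006)
print(delta([.444,.139,.175],down(0)))
```

```text
t51.40 p [0.4464 0.1384 0.2327] rpy [-3.140e+00  2.000e-03  1.569e+00] F [-0.4  0.1  0.3] w0.0003 q [ 0.22  0.09  1.7  -0.    1.35  0.22]
0.35 0.44897493992669746 0.1776957584414965
0.25 0.4416786318374708 0.15410877793586716
0.15 0.4367735437497976 0.129911218720979
0.05 0.4343086856824434 0.10534485480985754
0 0.43400000000000005 0.093
(array([ 0.6, -2.3, 57.7]), array([-0.002,  0.002, -0.002]))
```

Request:
play_rows(moves=[{"claw": 0.0, "linear": [0.6, -1, 30], "turn": [0, 0, 0]}, {"claw": 0.0, "linear": [0.6, -2, 52], "turn": [0, 0, 0]}, {"claw": 0.0, "linear": [0.6, -3, 62], "turn": [0, 0, 0]}, {"claw": 0.0, "linear": [0.6, -4, 72], "turn": [0, 0, 0]}, {"claw": 0.0, "linear": [0.6, -5, 82], "turn": [0, 0, 0]}, {"claw": 0.0, "linear": [0.6, -6, 92], "turn": [0, 0, 0]}, {"claw": 0.0, "linear": [0.6, -7, 102], "turn": [0, 0, 0]}, {"claw": 0.0, "linear": [0.6, -8, 110], "turn": [0, 0, 0]}])

```text
time_s: 52.4
ee_pos: [0.4282, 0.1388, 0.1197]
eef_rot: [-3.117, 0.004, 1.57]
force: [-56.8, 2.0, 7.4]
grip_width: 0.0002
```

Run:
```python
from mod import *
st()
shot('side','s27.png',(220,120,400,280),4.4)
```

```text
t52.40 p [0.4282 0.1388 0.1197] rpy [-3.117  0.004  1.57 ] F [-56.8   2.    7.4] w0.0002 q [0.23 0.19 1.87 0.   1.1  0.23]
```

View pics/s27.png

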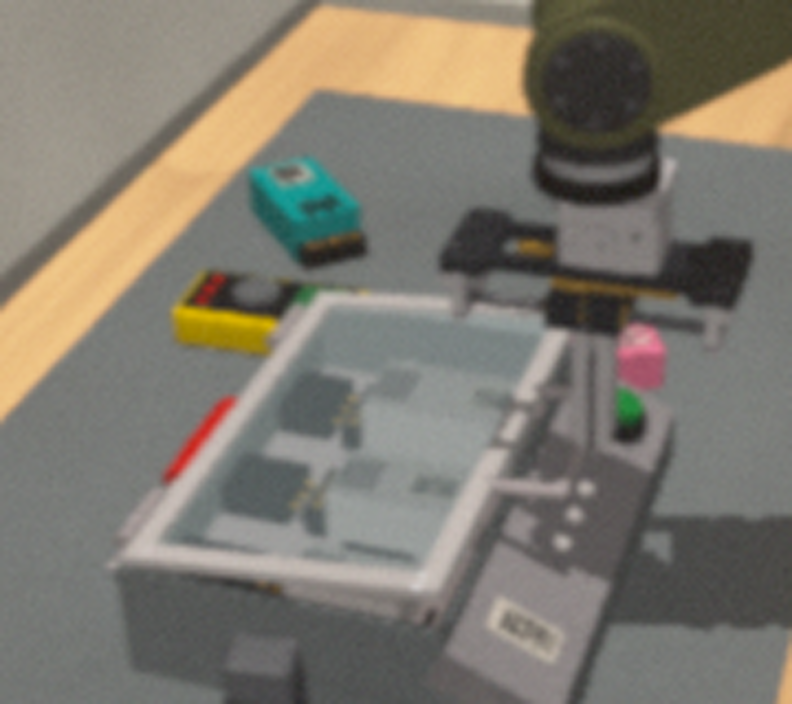

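Request:
play_rows(moves=[{"claw": 0.0, "linear": [0, -4, 0], "turn": [0, 0, 0]}, {"claw": 0.0, "linear": [0, -10, -4], "turn": [0, 0, 0]}, {"claw": 0.0, "linear": [0, -14, -30], "turn": [-0.02, 0, 0]}, {"claw": 0.0, "linear": [0, -14, -70], "turn": [-0.02, 0, 0]}])

```text
time_s: 52.95
ee_pos: [0.4153, 0.139, 0.1906]
eef_rot: [-3.139, 0.004, 1.571]
force: [0.2, -0.3, 1.2]
grip_width: 0.0006
```

Run:
```python
from mod import *
st()
shot('side','s28.png',(220,120,400,280),4.4)
```

```text
t52.95 p [0.4153 0.139  0.1906] rpy [-3.139  0.004  1.571] F [ 0.2 -0.3  1.2] w0.0006 q [ 0.24  0.06  1.84 -0.    1.24  0.24]
```

View pics/s28.png

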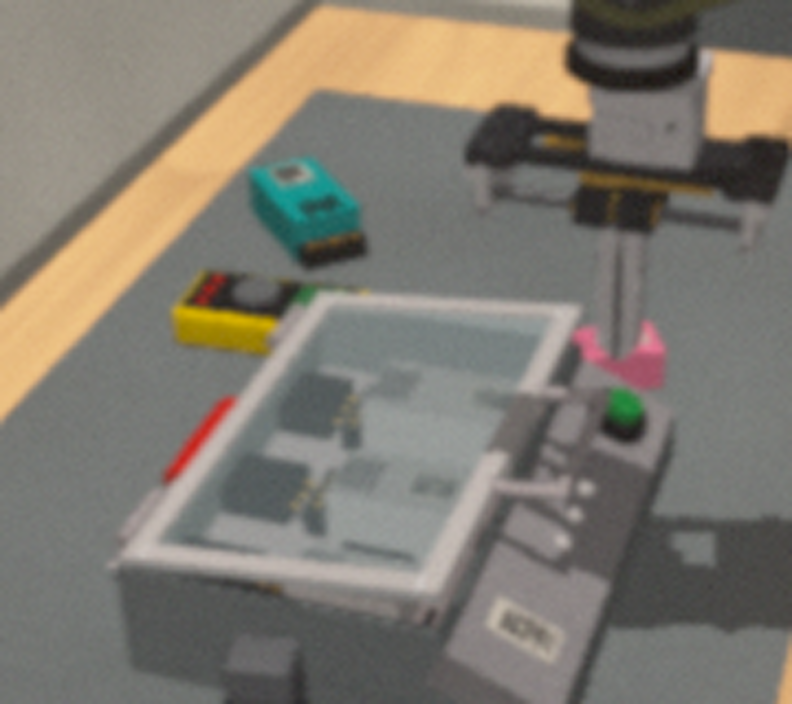

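Run:
```python
from mod import *
c,v=ray('side',(220+575/4.4-.4,120+475/4.4-.4)); s=(.194-c[1])/v[1]; b=c+v*s; print(b,(b[2]-.087)/.247)
t=shot('top','t28.png',(180,120,350,270),4.5)
st()
print(delta([.484,.139,.20],down(0)))
```

```text
[0.42798321 0.194      0.13486303] 0.19377743195926966
t53.05 p [0.4176 0.1395 0.1939] rpy [3.136e+00 2.000e-03 1.570e+00] F [-0.6 -0.1 -0.7] w0.0005 q [ 0.24  0.06  1.83 -0.    1.25  0.24]
(array([-0.5, 66.5, -5.7]), array([ 0.005,  0.002, -0.   ]))
```

View pics/t28.png

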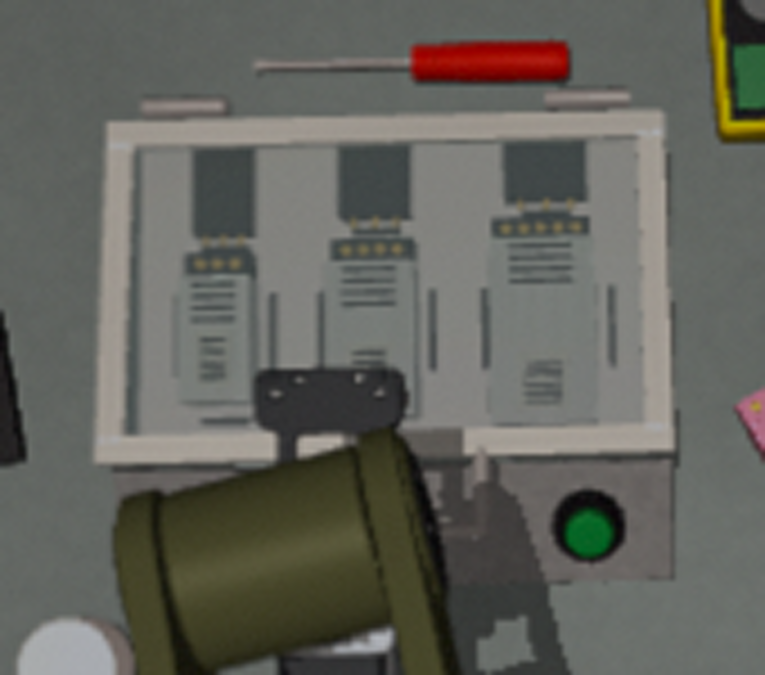

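Request:
play_rows(moves=[{"claw": 0.0, "linear": [0, 30, -6], "turn": [0.005, 0, 0]}, {"claw": 0.0, "linear": [0, 66, -6], "turn": [0.005, 0.002, 0]}, {"claw": 0.0, "linear": [0, 66, 20], "turn": [0.005, 0.002, 0]}, {"claw": 0.0, "linear": [0, 66, 40], "turn": [0.005, 0.002, 0]}, {"claw": 0.0, "linear": [0, 66, 54], "turn": [0.005, 0.002, 0]}, {"claw": 0.0, "linear": [0, 66, 61], "turn": [0.005, 0.002, 0]}, {"claw": 0.0, "linear": [0, 66, 66], "turn": [0.005, 0.002, 0]}, {"claw": 0.0, "linear": [0, 66, 71], "turn": [0.005, 0.002, 0]}])

```text
time_s: 54.05
ee_pos: [0.4842, 0.1394, 0.1235]
eef_rot: [3.14, -0.001, 1.57]
force: [0.6, 0.3, -0.6]
grip_width: 0.0006
```

Run:
```python
from mod import *
st()
shot('side','s29.png',(220,120,400,280),4.4)
```

```text
t54.05 p [0.4842 0.1394 0.1235] rpy [ 3.14e+00 -1.00e-03  1.57e+00] F [ 0.6  0.3 -0.6] w0.0006 q [0.21 0.28 1.74 0.   1.11 0.21]
```

View pics/s29.png

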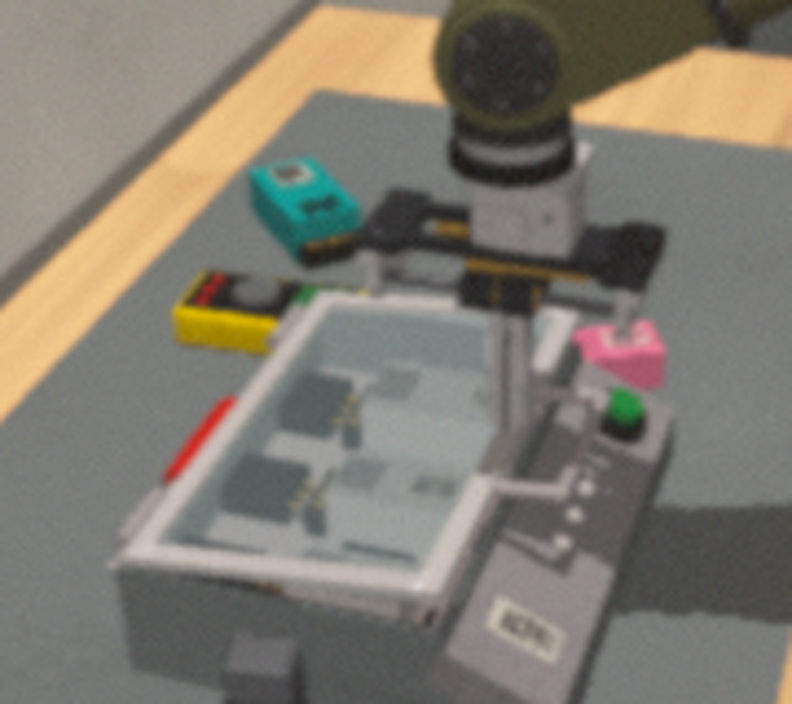

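Request:
play_rows(moves=[{"claw": 0.0, "linear": [0, 0, 3], "turn": [0, 0, 0]}, {"claw": 0.0, "linear": [0, 0, 6], "turn": [0, 0, 0]}, {"claw": 0.0, "linear": [0, 0, 9], "turn": [0, 0, 0]}, {"claw": 0.0, "linear": [0, 0, 12], "turn": [0, 0, 0]}, {"claw": 0.0, "linear": [0, 0, 15], "turn": [0, 0, 0]}, {"claw": 0.0, "linear": [0, 0, 18], "turn": [0, 0, 0]}, {"claw": 0.0, "linear": [0, 0, 21], "turn": [0, 0, 0]}, {"claw": 0.0, "linear": [0, 0, 23], "turn": [0, 0, 0]}])

```text
time_s: 55.1
ee_pos: [0.4838, 0.1394, 0.0996]
eef_rot: [-3.142, -0.0, 1.57]
force: [-0.1, -0.1, 0.4]
grip_width: 0.0
```

Run:
```python
from mod import *
st()
shot('side','s30.png',(220,120,400,280),4.4)
```

```text
t55.10 p [0.4838 0.1394 0.0996] rpy [-3.142 -0.     1.57 ] F [-0.1 -0.1  0.4] w0.0000 q [0.21 0.32 1.77 0.   1.06 0.21]
```

View pics/s30.png

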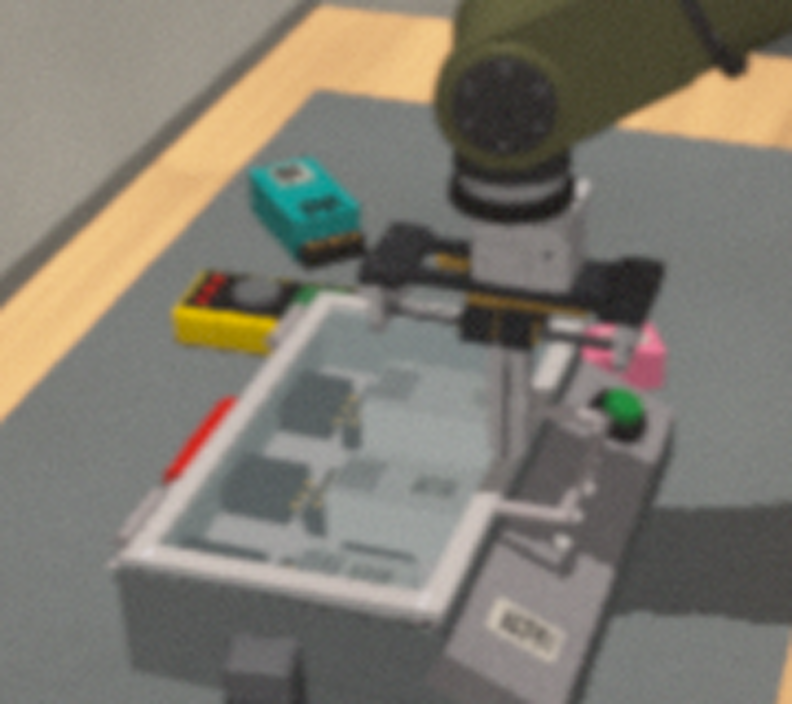

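Request:
play_rows(moves=[{"claw": 0.0, "linear": [0, 0, 2], "turn": [0, 0, 0]}, {"claw": 0.0, "linear": [0, 0, 4], "turn": [0, 0, 0]}, {"claw": 0.0, "linear": [0, 0, 6], "turn": [0, 0, 0]}, {"claw": 0.0, "linear": [0, 0, 7], "turn": [0, 0, 0]}])

```text
time_s: 55.65
ee_pos: [0.4837, 0.1393, 0.0923]
eef_rot: [-3.141, -0.0, 1.57]
force: [-1.0, 0.8, 4.0]
grip_width: 0.0007
```

Request:
play_rows(moves=[{"claw": 0.0, "linear": [0, 0, 1.5], "turn": [0, 0, 0]}, {"claw": 0.0, "linear": [0, 0, 1.5], "turn": [0, 0, 0]}])

```text
time_s: 55.9
ee_pos: [0.4838, 0.1394, 0.0921]
eef_rot: [3.141, -0.0, 1.571]
force: [-7.2, -1.0, 18.6]
grip_width: 0.0003
```

Request:
play_rows(moves=[{"claw": 0.0, "linear": [0, 0, -20], "turn": [0, 0, 0]}, {"claw": 0.0, "linear": [0, 0, -60], "turn": [0, 0, 0]}, {"claw": 0.0, "linear": [0, 0, -115], "turn": [0, 0, 0]}, {"claw": 0.0, "linear": [20, -55, -130], "turn": [0, 0, 0]}, {"claw": 0.0, "linear": [20, -80, -130], "turn": [0, 0, 0]}])

```text
time_s: 56.52
ee_pos: [0.4026, 0.1601, 0.2233]
eef_rot: [3.139, -0.001, 1.572]
force: [0.4, 0.4, -0.3]
grip_width: 0.0004
```

Run:
```python
from mod import *
st()
shot('side','s31.png',(230,150,410,310),4.4);shot('top','t31.png',(130,110,350,270),3.6)
```

```text
t56.52 p [0.4026 0.1601 0.2233] rpy [ 3.139e+00 -1.000e-03  1.572e+00] F [ 0.4  0.4 -0.3] w0.0004 q [0.29 0.02 1.8  0.   1.32 0.29]
```

View pics/s31.png

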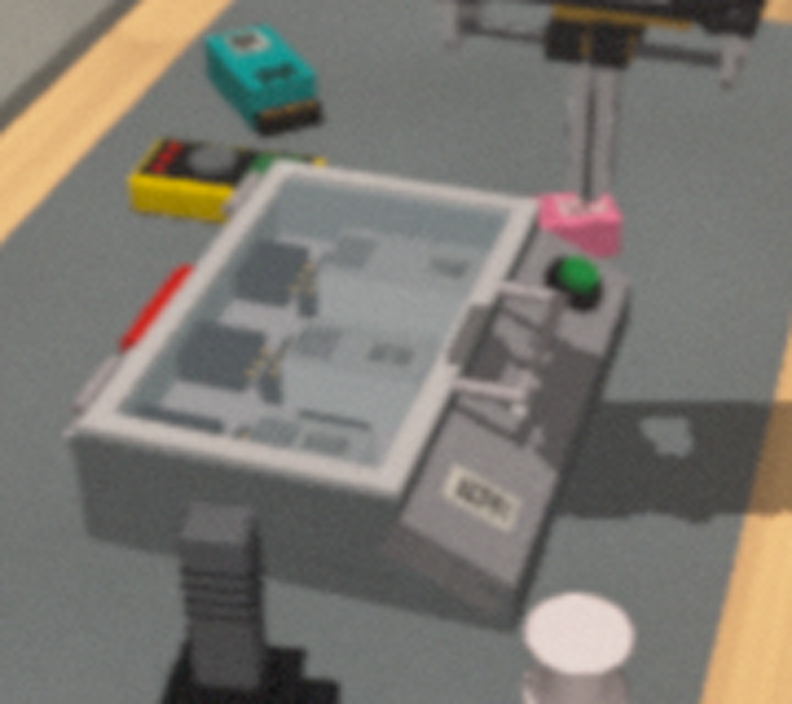

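View pics/t31.png

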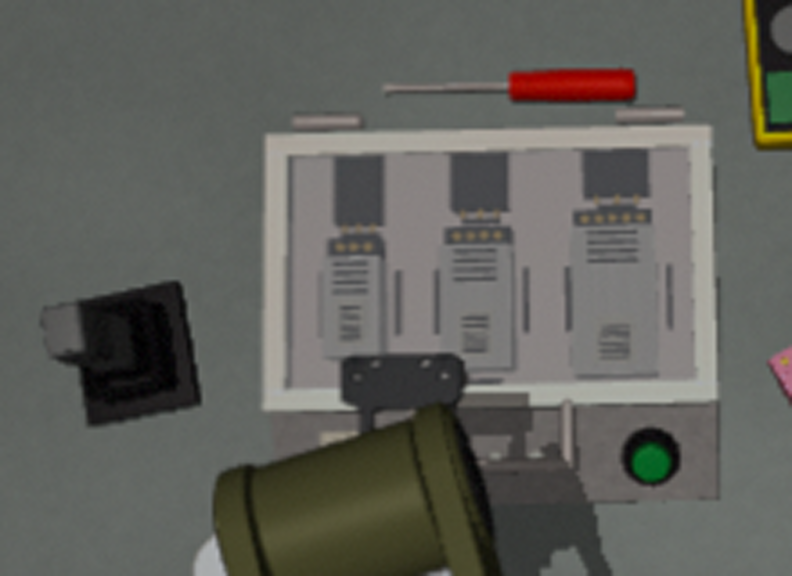

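Run:
```python
from mod import *
st()
B,e=tri((310.37,238.34),(361.39,211.36)); print(B,e)
R=Rt(65,.0064); d=R.as_matrix()[:,2]
print(delta(B-.10*d,R),delta(B-.02*d,R))
```

```text
t56.62 p [0.4025 0.1596 0.2226] rpy [ 3.140e+00 -1.000e-03  1.572e+00] F [0.6 0.1 0.4] w0.0006 q [0.29 0.02 1.81 0.   1.32 0.29]
[0.43479946 0.02498535 0.07551142] 0.0015938772187006412
(array([-134.9,  -10.1,   56.4]), array([-0.435,  0.001, -0.006])) (array([-134.8,   23.6,  129. ]), array([-0.435,  0.001, -0.006]))
```

Request:
play_rows(moves=[{"claw": 0.0, "linear": [-40, -10, 0], "turn": [-0.1, 0, 0]}, {"claw": 0.0, "linear": [-90, -10, 10], "turn": [-0.25, 0, 0]}, {"claw": 0.0, "linear": [-135, -10, 30], "turn": [-0.4, 0, -0.003]}, {"claw": 0.0, "linear": [-135, -10, 56], "turn": [-0.435, 0.001, -0.006]}, {"claw": 0.0, "linear": [-135, 7, 92], "turn": [-0.435, 0.001, -0.006]}, {"claw": 0.0, "linear": [-135, 23, 129], "turn": [-0.435, 0.001, -0.006]}, {"claw": 0.0, "linear": [-135, 23, 129], "turn": [-0.435, 0.001, -0.006]}])

```text
time_s: 57.5
ee_pos: [0.4252, 0.0244, 0.0913]
eef_rot: [2.711, -0.0, 1.577]
force: [-0.0, 1.0, 0.1]
grip_width: 0.0007
```

Run:
```python
from mod import *
st()
B=np.array([.4345,.0245,.0725])
R=Rt(65,.0064)
print(delta(B,R))
shot('side','s32.png',(310,150,410,240),7)
```

```text
t57.50 p [0.4252 0.0244 0.0913] rpy [ 2.711 -0.     1.577] F [-0.   1.   0.1] w0.0007 q [-0.04 -0.04  2.27  0.04  0.48 -0.08]
(array([ 0. ,  0.6, 20.9]), array([-0.006, -0.   , -0.   ]))
```

View pics/s32.png

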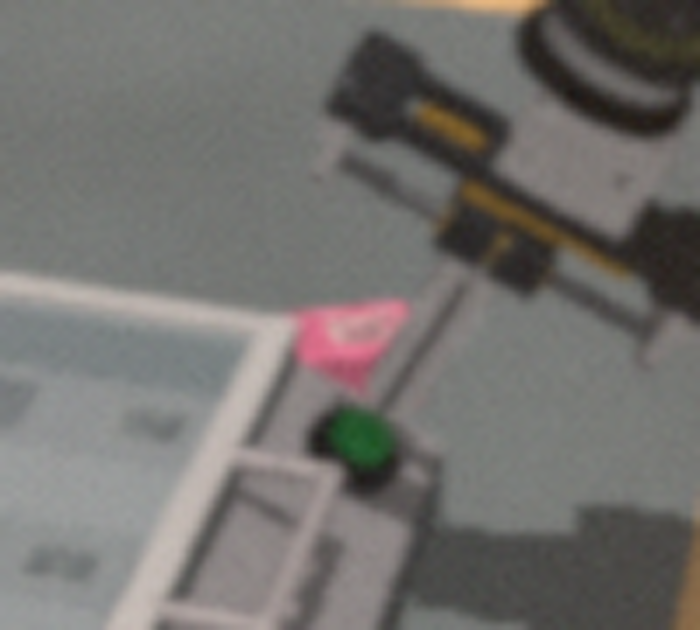

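Request:
play_rows(moves=[{"claw": 0.0, "linear": [0, 0.6, 6], "turn": [-0.006, 0, 0]}, {"claw": 0.0, "linear": [0, 0.6, 12], "turn": [-0.006, 0, 0]}, {"claw": 0.0, "linear": [0, 0.6, 16], "turn": [-0.006, 0, 0]}, {"claw": 0.0, "linear": [0, 0.6, 20], "turn": [-0.006, 0, 0]}, {"claw": 0.0, "linear": [0, 0.6, 20], "turn": [-0.006, 0, 0]}])

```text
time_s: 58.18
ee_pos: [0.4348, 0.0246, 0.0753]
eef_rot: [2.702, -0.0, 1.577]
force: [0.3, -0.7, 2.6]
grip_width: 0.0004
```

Request:
play_rows(moves=[{"claw": 0.0, "linear": [0, 0, 2], "turn": [0, 0, 0]}, {"claw": 0.0, "linear": [0, 0, 4], "turn": [0, 0, 0]}, {"claw": 0.0, "linear": [0, 0, 5], "turn": [0, 0, 0]}, {"claw": 0.0, "linear": [0, 0, 5], "turn": [0, 0, 0]}])

```text
time_s: 58.68
ee_pos: [0.4368, 0.0247, 0.0714]
eef_rot: [2.702, -0.0, 1.578]
force: [-20.7, -1.6, 28.3]
grip_width: 0.0009
```

Request:
play_rows(moves=[{"claw": 0.0, "linear": [0, 0, -10], "turn": [0, 0, 0]}, {"claw": 0.0, "linear": [0, 0, -40], "turn": [0, 0, 0]}, {"claw": 0.0, "linear": [0, 0, -90], "turn": [0, 0, 0]}, {"claw": 0.0, "linear": [-40, 0, -140], "turn": [0, 0, 0]}, {"claw": 0.0, "linear": [-100, 0, -140], "turn": [0, 0, 0]}, {"claw": 0.0, "linear": [-160, 0, -140], "turn": [0, 0, 0]}, {"claw": 0.0, "linear": [-220, 0, -140], "turn": [0, 0, 0]}, {"claw": 0.0, "linear": [-250, 0, -140], "turn": [0, 0, 0]}])

```text
time_s: 59.68
ee_pos: [0.3782, -0.2286, 0.1978]
eef_rot: [2.702, -0.0, 1.575]
force: [-0.2, 0.8, -0.4]
grip_width: 0.0007
```

Run:
```python
from mod import *
st()
shot('side','s33.png',(230,150,410,330),3.3);shot('top','t33.png',(110,70,450,300),2.3)
```

```text
t59.67 p [ 0.3782 -0.2286  0.1978] rpy [ 2.702 -0.     1.575] F [-0.2  0.8 -0.4] w0.0007 q [-0.82 -0.13  2.07  0.4   0.93 -1.02]
```

View pics/s33.png

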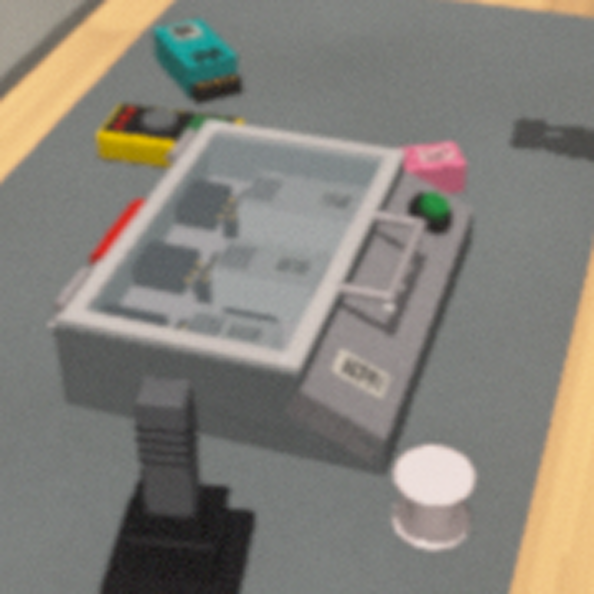

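View pics/t33.png

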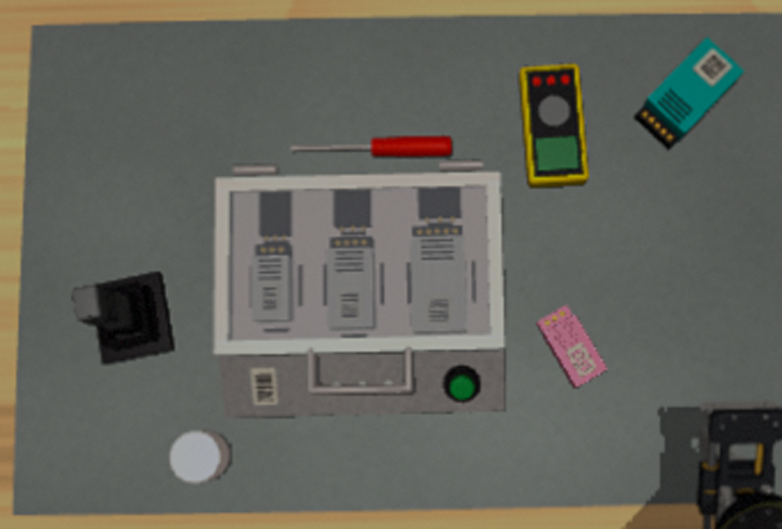

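Run:
```python
from mod import *
f=lambda p:(110+p[0]/2.3-.3,70+p[1]/2.3-.3); g=lambda p:(230+p[0]/3.3-.35,150+p[1]/3.3-.35)
print(tri(f((312,389)),g((387,296))),tri(f((409,388)),g((423,223))))
```

```text
(array([0.43577008, 0.19353149, 0.09300991]), np.float64(0.0010511791848776982)) (array([0.43377909, 0.08380917, 0.09328582]), np.float64(0.001451417754256451))
```

Handle bar measures 93 mm (nominal 90, within calibration): the cover is shut. Everything else is in place.

```bash
python3 -c "
from station import hand_in
print(hand_in())"
```

```text
the job is handed in; nothing more can be done
None
```

The job is done and handed in at about 60 s of the 210 s. All three modules were present. I opened the cover and laid each module in its own nest, terminal strips to the contact pins. I then scanned the station, small, medium and large labels in that order. The scanner went back in its holder, the cover was lowered shut, and the start button was pressed after that.

**Last checks:**
- **Modules:** the final pictures show all three between their ribs under the shut cover.
- **Scanner and other things:** the scanner stands in its holder. The multimeter, spool, screwdriver, and the pink and turquoise look-alikes look undisturbed.
- **Cover:** the handle bar measures 93 mm high against the 90 mm given, close to the camera calibration. It stopped firmly at 18.6 N when pressed, and no gap shows.
- **Start button:** it was pushed to a firm stop at about 35 N total and sprang back.

**What went wrong or could not be checked:**
- **Cover lowering:** on the first push the closed fingers slipped in front of the handle bar and pressed sideways on it at about 57 N. That is under the 120 N wrist limit, and it was the fingers rather than the gripper's body. I backed off and pressed the cover's front frame instead.
- **Scans:** the scans give no readback. I held each one still for 1.5 to 2 s, square to the label and about 8 cm off.

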